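# Fetch the blue ring box from behind the crystal points

### The job

A customer wants to see the blue ring box: first move all three crystal points that stand round it to the tan felt mat, leaving the box in its place until then; then set the box on the middle of the gold plate in the customer's tray; and only then put each crystal point back on the middle of the disc of its own colour. Keep the crystal points and the box upright, set everything down rather than dropping it, and leave everything else where it is.

Things in the scene. Friction and masses are not known exactly. Their poses are not given: they have to be found in the camera images.
- purple_mid (a point): the purple crystal point: an upright six-sided purple column about 34 mm across with a pointed tip, standing on a dark round wooden foot 50 mm in diameter and 18 mm high; 130 mm tall in all, about 0.3 kg. The straight column runs from 18 mm to 102 mm above its underside and may be gripped from any side. This point lies on its axis, 65 mm above its underside; z runs up the column.
- green_mid (a point): the green crystal point: an upright eight-sided green column about 34 mm across with a pointed tip, standing on a dark round wooden foot 50 mm in diameter and 18 mm high; 125 mm tall in all, about 0.3 kg. The straight column runs from 18 mm to 97 mm above its underside and may be gripped from any side. This point lies on its axis, 65 mm above its underside; z runs up the column.
- pink_mid (a point): the pink crystal point: an upright six-sided pink column about 34 mm across with a pointed tip, standing on a dark round wooden foot 50 mm in diameter and 18 mm high; 135 mm tall in all, about 0.3 kg. The straight column runs from 18 mm to 107 mm above its underside and may be gripped from any side. This point lies on its axis, 65 mm above its underside; z runs up the column.
- blue_box_mid (a point): the closed blue ring box with a gold seam, 46 by 46 mm and 40 mm high, about 0.09 kg, on the black display board, ringed by the three crystal points. This point is its centre, 20 mm above its underside; x and y are square to its sides, z up. (A cream ring box of the same size stands behind it, farther from the robot; that one stays.)
- purple_disc: the purple disc, 76 mm in diameter and 3 mm thick, fixed on the black display board (240 by 260 mm, 10 mm thick): the place of the purple crystal point, which stands on it at the start. Origin: centre of its underside (its top is 3 mm above); z up.
- green_disc: the green disc, 76 mm in diameter and 3 mm thick, fixed on the black display board (240 by 260 mm, 10 mm thick): the place of the green crystal point, which stands on it at the start. Origin: centre of its underside (its top is 3 mm above); z up.
- pink_disc: the pink disc, 76 mm in diameter and 3 mm thick, fixed on the black display board (240 by 260 mm, 10 mm thick): the place of the pink crystal point, which stands on it at the start. Origin: centre of its underside (its top is 3 mm above); z up.
- felt_mat: the tan felt mat at one side of the display, left or right: 280 mm along its x by 130 mm along its y, 4 mm thick, fixed. Origin: centre of its underside; x along its length, z up.
- tray: the customer's tray at the other side: shallow, light wood with a white inside, 200 mm along its x by 150 mm along its y, rim 14 mm high and 5 mm thick, fixed. In its middle is a round gold plate 70 mm in diameter whose top is 7 mm above the tray's underside. Origin: centre of the tray's underside; z up.
There are look-alikes about, which are no part of the job. What is meant by the part that bears purple_mid is not orange, and is the larger of those in its own colour. There is more than one size of the part that bears green_mid; the job needs the larger.

How it is judged:
By the outcome, as a careful person would: the job done as asked, in the order asked, and still so for the second after the job is handed in, with the robot touching nothing.
It also fails if it takes over 144 s, if anything falls off the work surface, if the arm or the gripper's body presses on something with over 40 N, if the wrist force passes 120 N, or if a joint passes its speed limit or range.

### The arm

A 7-joint arm with a two-finger parallel gripper is mounted at the origin on the work surface. World frame = base frame: x ahead of the robot, y to its left, z up, the work surface at z = 0. Lengths are in m, angles in degrees, forces in N, time in s.
With the tool pointing down it reaches from about 0.35 to 0.9 m from the base axis. Payload 19.9 kg.
Tool frame: the origin (TCP) lies at the very end of the fingers, on their centre line; the grasp point (between the pads) lies 19 mm behind it (r.hold_point_z is the distance from the TCP to the grasp point, in m); z points along the fingers, y is the line along which they close (so a half turn about z gives the same grasp; the last joint's range is limited). The gripper opens to 94 mm and grips with 3 to 60 N. Pads are 16 mm wide; open, the fingers measure 119 mm over their backs; the gripper's body (75 mm by 177 mm) begins 78 mm behind the grasp point.
Start: joints at [-76.862, 23.915, -0.59, 92.452, 0.269, 63.638, -3.037], TCP at [0.167, 0.602, 0.183] pointing down, gripper open.
Joint ranges: [-161.28, 161.28], [-22.2, 115.67], [-73.04, 71.86], [3.21, 147.25], [-68.34, 248.33], [10.77, 114.83], [-161.83, 161.83]. Speed limits (degrees/s): [108.29, 108.29, 136.94, 136.94, 172.46, 172.46, 172.46].

### API

Orientations are given as a 3x3 rotation matrix whose columns are the frame's x, y, z axes.
In Python, from workcell import r gives the robot as it stands. The module is installed in compiled form; this text tells all that it offers.
- The arm moves only by the tool play_rows, never from a script. Its argument "increments" is one flat list of numbers, 4 for each row, row after row: the shift along the tool's x, y, z in m, then the turn about the tool's z in degrees. A call has 1 to 5 rows; each row shifts and turns the commanded pose from where the row before left it, along the tool's axes as they then stand; what a row does not reach is not made up. A row lasts 1/12 s, in which the tool goes at most 41.7 mm and 7.16 degrees, less where a joint would pass 70% of its speed; a pose out of reach is approached as far as the arm can. A call is refused whole if a number of a shift passes 0.0417 or a number of a turn 7.16, either way. A call with a gripper value outside its range is refused whole. "fingers" is the finger opening in m, from 0 to 0.094, set as the call begins (left out, the last holds). The fingers move at their own pace and stop on an object; the grip force is fixed at half the most. Time passes only in rows, so rows that do not move let the fingers close. It gives the time, the measured TCP pose, the force, the opening and the grip force at its end, in the units of the state.
- r.observe(): the state, without advancing time (a new reading comes with each control period).
- r.read_camera(name): name is "side" or "top"; returns a dict with "image" (384x512x3 uint8, red, green, blue), "intrinsics" (3x3 intrinsics, pixels), "distortion" ([k1, k2, p1, p2, k3] as OpenCV has them; the pictures are not rectified), "origin" and "attitude" of the camera in the world. Camera axes: x right, y up, looking along -z (the intrinsics and any distortion apply to the point x, -y, -z); pixel columns grow to the right and rows downward; lengths in m; the calibration is good to about 2 mm. A picture is of the moment at which its call begins. There is no depth.
- r.close_job(): hands the job in; it is judged then, once.
The state is a dict: "time": time; "joint_pos": joint angles; "joint_vel": joint speeds; "tau": joint torques, N m; "eef_pos": TCP position; "tcp_rot": TCP orientation; "force": force on the tool from outside, world axes, zero at the start; "ft_torque": the same for the moment, N m; "finger_gap": finger opening in m; "finger_force": force on a finger pad.
Only numpy, scipy, OpenCV 4.12 (cv2) and the standard library are available. Lean on these libraries where they do the work, as an engineer would, in place of code of your own. Each camera call takes 0.05 s, during which the arm holds its last target. There are 200 camera calls.

## Working session

There is one attempt and no reset: what is moved stays moved. The work goes in short steps, Python scripts to look and compute and a tool call to move; the robot and the scene stay as the last step left them, time stands still between calls to the robot, and variables do not carry over. Pictures are saved under pics/ and viewed, at most 14 in all, crops included, and the job is handed in when it is done.

Besides the shell and the picture viewer there is one more tool, called in YAML: its name, and indented under it one key for each argument. play_rows: Moves the arm, as the interface text tells. Its arguments: {"type":"object","properties":{"increments":{"type":"array","items":{"type":"number"}},"fingers":{"type":"number"}},"required":["increments"]}

```bash
mkdir -p pics; cat > h.py <<'E'
import numpy as np, cv2
from workcell import r
def snap(n,f):
    c=r.read_camera(n); cv2.imwrite(f,c['image'][:,:,::-1]); return c
def ray(c,u,v):
    p=cv2.undistortPoints(np.array([[[u,v]]],float),np.array(c['intrinsics'],float),np.array(c['distortion'],float))[0,0]
    d=np.array(c['attitude'])@np.array([p[0],-p[1],-1.]); return np.array(c['origin']),d
def at(c,u,v,z):
    o,d=ray(c,u,v); return o+d*(z-o[2])/d[2]
def proj(c,P):
    R=np.array(c['attitude']); q=(np.atleast_2d(P)-np.array(c['origin']))@R; q=q*[1,-1,-1]
    return cv2.projectPoints(q,np.zeros(3),np.zeros(3),np.array(c['intrinsics'],float),np.array(c['distortion'],float))[0][:,0]
E
python3 - <<'E'
from h import *
for n in('top','side'):
    c=snap(n,f'pics/{n}0.png'); print(n,c['origin'],np.round(c['attitude'],3).tolist(),c['intrinsics'])
    import pickle; pickle.dump(c,open(f'{n}0.pkl','wb'))
    cv2.imwrite(f'pics/{n}0b.png',cv2.resize(c['image'][:,:,::-1],(800,600),interpolation=cv2.INTER_CUBIC))
s=r.observe(); print({k:np.round(v,3).tolist() for k,v in s.items()}, r.hold_point_z)
E
```

```text
top [ 0.40637152 -0.01978417  1.17679573] [[-0.024, 0.996, -0.085], [-1.0, -0.025, -0.003], [-0.005, 0.084, 0.996]] [[459.94915394   0.         261.08855958]
 [  0.         459.94915394 188.2051484 ]
 [  0.           0.           1.        ]]
side [ 0.09042311 -0.64301518  0.55754283] [[0.847, 0.296, -0.441], [-0.531, 0.451, -0.717], [-0.014, 0.842, 0.54]] [[367.4270001    0.         262.38592027]
 [  0.         367.4270001  191.59355569]
 [  0.           0.           1.        ]]
{'time': 0.1, 'joint_pos': [-76.861, 23.944, -0.589, 92.482, 0.27, 63.639, -3.036], 'joint_vel': [-0.026, -0.143, 0.056, -0.158, -0.121, -0.039, 0.04], 'tau': [0.001, -85.26, 0.64, -42.67, -0.049, 0.016, 0.0], 'eef_pos': [0.167, 0.602, 0.182], 'tcp_rot': [[-0.964, 0.268, -0.0], [0.268, 0.964, -0.001], [-0.0, -0.001, -1.0]], 'force': [0.27, 0.741, -0.38], 'ft_torque': [-0.003, 0.004, -0.008], 'finger_force': 0.0, 'finger_gap': 0.094} 0.0188
```

View pics/top0b.png

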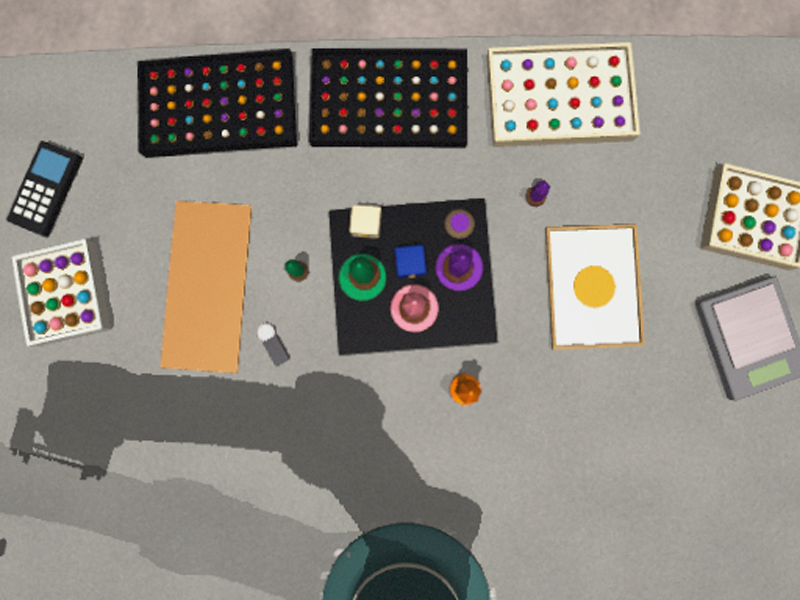

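View pics/side0b.png

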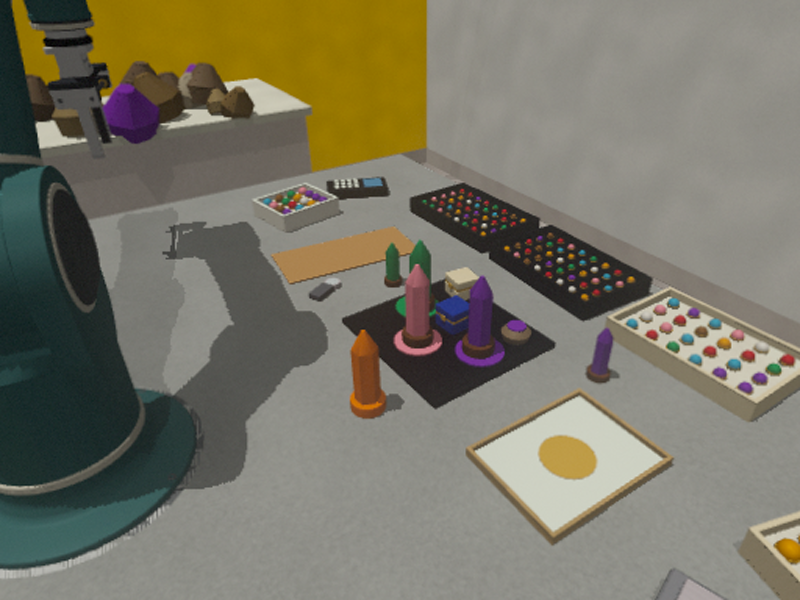

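The top view (800 px scale) shows the mat at left (175,201)-(240,373), the tray at right with its gold plate at (594,286), and the blue box at (411,260). The purple, green and pink points are at about (460,262), (362,275) and (415,308). The look-alikes are a small green point (296,268), a small purple one (538,192) and an orange one (465,388). I'll enlarge the board.

```bash
python3 - <<'E'
from h import *
import pickle
t=pickle.load(open('top0.pkl','rb')); s=pickle.load(open('side0.pkl','rb'))
cv2.imwrite('pics/tc.png',cv2.resize(t['image'][120:230,205:325,::-1],(655,600),interpolation=cv2.INTER_CUBIC))
cv2.imwrite('pics/sc.png',cv2.resize(s['image'][140:250,215:355,::-1],None,fx=5.4,fy=5.4,interpolation=cv2.INTER_CUBIC))
hsv=cv2.cvtColor(t['image'],cv2.COLOR_RGB2HSV)
def blob(lo,hi,win,z,name):
    m=np.zeros(hsv.shape[:2],np.uint8); x0,x1,y0,y1=win
    m[y0:y1,x0:x1]=cv2.inRange(hsv,lo,hi)[y0:y1,x0:x1]
    cs,_=cv2.findContours(m,cv2.RETR_EXTERNAL,cv2.CHAIN_APPROX_NONE); c=max(cs,key=cv2.contourArea)
    h=cv2.convexHull(c); e=cv2.fitEllipse(h); 
    print(name,np.round(e,1).tolist() if 0 else (np.round(e[0],1),np.round(e[1],1)),np.round(at(t,*e[0],z),4),'size mm',np.round(np.array(e[1])*(t['origin'][2]-z)/459.9*1000,1))
    return h
blob((125,80,60),(160,255,255),(272,315,150,192),.013,'purple')
blob((45,80,30),(85,255,255),(212,250,155,195),.013,'green')
blob((160,50,80),(180,255,255),(245,290,175,220),.013,'pink')
blob((18,120,120),(32,255,255),(355,405,160,205),.007,'gold')
for n,lo,hi,w,z in(('box',(105,150,50),(125,255,255),(248,280,150,182),.05),('mat',(8,90,120),(22,255,255),(95,170,120,245),.004)):
    h=blob(lo,hi,w,z,n); rc=cv2.minAreaRect(h); b=cv2.boxPoints(rc); P=np.array([at(t,*q,z) for q in b]); print(np.round(P[:,:2],4).tolist(),np.round(P.mean(0),4),[np.round(np.linalg.norm(P[i]-P[i-1]),4) for i in (0,1)])
E
```

```text
purple (array([293.5, 170.8]), array([30.4, 31.2])) [ 0.5476 -0.0996  0.013 ] size mm [76.8 78.9]
green (array([231.5, 177. ]), array([30.7, 31.1])) [0.5356 0.0586 0.013 ] size mm [77.6 78.8]
pink (array([264.7, 196.9]), array([30.7, 31.1])) [ 0.4827 -0.0246  0.013 ] size mm [77.7 78.8]
gold (array([379.9, 182.9]), array([25.9, 26.4])) [ 0.5116 -0.3214  0.007 ] size mm [65.9 67. ]
box (array([262.3, 166.5]), array([23.1, 24.4])) [ 0.5555 -0.0204  0.05  ] size mm [56.6 59.8]
[[0.5779, 0.0054], [0.5821, -0.042], [0.5325, -0.0461], [0.5284, 0.0011]] [ 0.5552 -0.0204  0.05  ] [np.float64(0.0497), np.float64(0.0475)]
mat (array([132.4, 185.7]), array([ 64.3, 133. ])) [0.5206 0.3165 0.004 ] size mm [164.1 339. ]
[[0.3957, 0.3964], [0.6774, 0.3729], [0.6616, 0.2412], [0.3824, 0.2669]] [0.5293 0.3194 0.004 ] [np.float64(0.1301), np.float64(0.2827)]
```

View pics/tc.png

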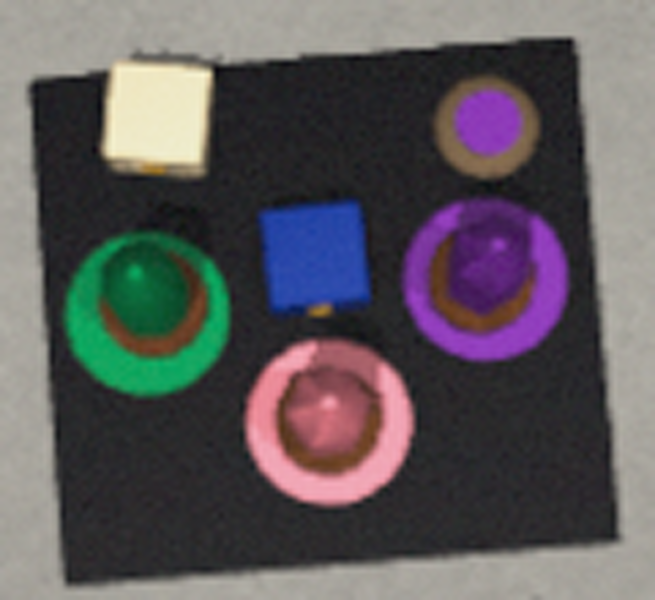

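View pics/sc.png

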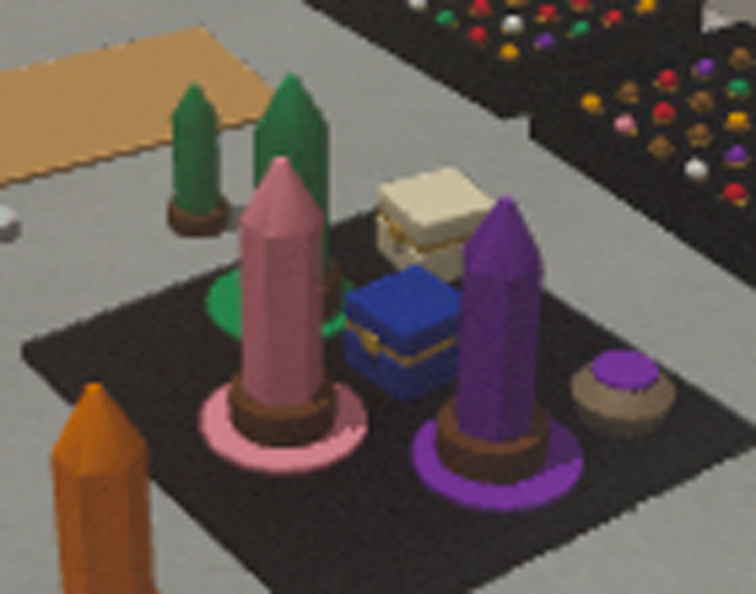

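```bash
python3 - <<'E'
from h import *
import pickle
t=pickle.load(open('top0.pkl','rb')); s=pickle.load(open('side0.pkl','rb'))
T=lambda u,v,z:at(t,(u+.5)/(655/120)-.5+205,(v+.5)/(600/110)-.5+120,z)
for n,f,tip,h,st in(('purple',(482,280),(497,245),.143,(505,198)),('green',(157,305),(135,270),.138,(291,74)),('pink',(330,422),(330,402),.148,(281,157))):
    a=T(*f,.031);b=T(*tip,h); o,d=ray(s,(st[0]+.5)/5.4-.5+215,(st[1]+.5)/5.4-.5+140); c=o+d*(h-o[2])/d[2]
    print(n,'foot',a.round(4),'tip',b.round(4),'sidetip',c.round(4))
q=[(261,211),(358,202),(370,303),(273,313)]
P=np.array([T(*p,.05) for p in q]); print('box',P.mean(0).round(4),[np.linalg.norm(P[i]-P[i-1]).round(4) for i in range(4)],np.degrees(np.arctan2(*(P[0]-P[1])[[0,1]])), np.degrees(np.arctan2((P[0]-P[3])[1],(P[0]-P[3])[0])))
# side: box top face corners
S=lambda u,v,z:at(s,(u+.5)/5.4-.5+215,(v+.5)/5.4-.5+140,z)
print('boxside',[S(*p,.05).round(4).tolist() for p in((345,296),(415,266),(475,300))])
for n,p in(('creamA',(113,61)),('creamB',(213,66)),('creamC',(207,165)),('creamD',(103,158))): print(n,T(*p,.05).round(3))
print('knob',T(487,124,.025).round(3))
f=512/800
tr=[(547,227),(636,224),(643,345),(553,349)]
P=np.array([at(t,u*f,v*f,.014) for u,v in tr]);print('tray',P.round(3).tolist(),P.mean(0))
mt=[(175,201),(250,206),(240,373),(162,368)]
P=np.array([at(t,u*f,v*f,.004) for u,v in mt]);print('mat',P.round(3).tolist(),P.mean(0))
for n,p in(('smallgreen',(296,268)),('usb',(273,343)),('smallpurp',(537,195)),('orange',(465,388))): print(n,at(t,p[0]*f,p[1]*f,.05).round(3))
E
```

```text
purple foot [ 0.5451 -0.0969  0.031 ] tip [ 0.546 -0.096  0.143] sidetip [ 0.5476 -0.0946  0.143 ]
green foot [0.5372 0.0527 0.031 ] tip [0.5399 0.0548 0.138 ] sidetip [0.5409 0.0576 0.138 ]
pink foot [ 0.4814 -0.0254  0.031 ] tip [ 0.482 -0.025  0.148] sidetip [ 0.4845 -0.022   0.148 ]
box [ 0.555  -0.0206  0.05  ] [np.float64(0.0469), np.float64(0.0442), np.float64(0.0464), np.float64(0.044)] -3.924524399562064 5.352904591178775
boxside [[0.5319, -0.0022, 0.05], [0.5746, 0.0011, 0.05], [0.5805, -0.0382, 0.05]]
creamA [0.648 0.07  0.05 ]
creamB [0.644 0.024 0.05 ]
creamC [0.598 0.028 0.05 ]
creamD [0.603 0.075 0.05 ]
knob [ 0.619 -0.102  0.025]
tray [[0.61, -0.247, 0.014], [0.612, -0.396, 0.014], [0.412, -0.397, 0.014], [0.41, -0.249, 0.014]] [ 0.51101179 -0.32204758  0.014     ]
mat [[0.672, 0.371, 0.004], [0.66, 0.244, 0.004], [0.383, 0.262, 0.004], [0.394, 0.392, 0.004]] [0.52719396 0.31727406 0.004     ]
smallgreen [0.548 0.16  0.05 ]
usb [0.43  0.198 0.05 ]
smallpurp [ 0.656 -0.226  0.05 ]
orange [ 0.353 -0.101  0.05 ]
```

The three columns are at purple (0.546,-0.0965), green (0.539,0.0545) and pink (0.482,-0.025), with feet and tips agreeing to about 3 mm. The box is at (0.555,-0.0205) with yaw 5°, and its sides measure 44–47 mm. The plate is at (0.5115,-0.3215) and the mat at (0.528,0.318).

I'll turn the tool square to the world first, then go above green.

play_rows:
  increments: [0,0,-0.02,-5.15,0,0,-0.02,-5.15,0,0,-0.02,-5.15,0,0,0,0]
  fingers: 0.06

```text
time: 0.43
eef_pos: [0.1675, 0.6035, 0.2466]
tcp_rot: [[-1.0, -0.005, 0.001], [-0.005, 1.0, 0.004], [-0.001, 0.004, -1.0]]
force: [0.3, 0.9, 1.0]
finger_gap: 0.0706
finger_force: 0.0
```

play_rows:
  increments: [-0.0207,-0.0304,0,0,-0.0207,-0.0304,0,0,-0.0207,-0.0304,0,0,-0.0207,-0.0304,0,0,-0.0207,-0.0304,0,0]

```text
time: 0.85
eef_pos: [0.2711, 0.4483, 0.2425]
tcp_rot: [[-1.0, 0.002, -0.0], [0.002, 1.0, -0.001], [0.0, -0.001, -1.0]]
force: [0.7, 0.6, 0.2]
finger_gap: 0.06
finger_force: 0.0
```

play_rows:
  increments: [-0.0206,-0.0303,0,0,-0.0206,-0.0303,0,0,-0.0206,-0.0303,0,0,-0.0206,-0.0303,0,0,-0.0206,-0.0303,0,0]

```text
time: 1.27
eef_pos: [0.3738, 0.2966, 0.2427]
tcp_rot: [[-1.0, 0.002, -0.0], [0.002, 1.0, -0.0], [0.0, -0.0, -1.0]]
force: [1.2, -0.5, 0.7]
finger_gap: 0.06
finger_force: 0.0
```

play_rows:
  increments: [-0.0206,-0.0303,0,0,-0.0206,-0.0303,0,0,-0.0206,-0.0303,0,0,-0.0206,-0.0303,0,0,-0.0206,-0.0303,0,0]

```text
time: 1.68
eef_pos: [0.4766, 0.1451, 0.2428]
tcp_rot: [[-1.0, 0.002, -0.0], [0.002, 1.0, -0.0], [0.0, -0.0, -1.0]]
force: [-0.0, 0.1, 0.3]
finger_gap: 0.0599
finger_force: 0.0
```

play_rows:
  increments: [-0.0206,-0.0303,0,0,-0.0206,-0.0303,0,0,-0.0206,-0.0303,0,0,0,0,0,0]

```text
time: 2.02
eef_pos: [0.54, 0.0494, 0.2426]
tcp_rot: [[-1.0, 0.009, 0.0], [0.009, 1.0, -0.002], [-0.0, -0.002, -1.0]]
force: [-0.3, -1.9, -0.5]
finger_gap: 0.0601
finger_force: 0.0
```

```bash
python3 - <<'E'
from h import *
print(np.round(r.observe()['eef_pos'],4))
c=snap('side','pics/s1.png'); d=snap('top','pics/t1.png')
a=cv2.resize(c['image'][80:230,190:390,::-1],None,fx=4,fy=4,interpolation=cv2.INTER_CUBIC); cv2.imwrite('pics/s1c.png',a)
E
```

```text
[0.54   0.0494 0.2426]
```

View pics/s1c.png

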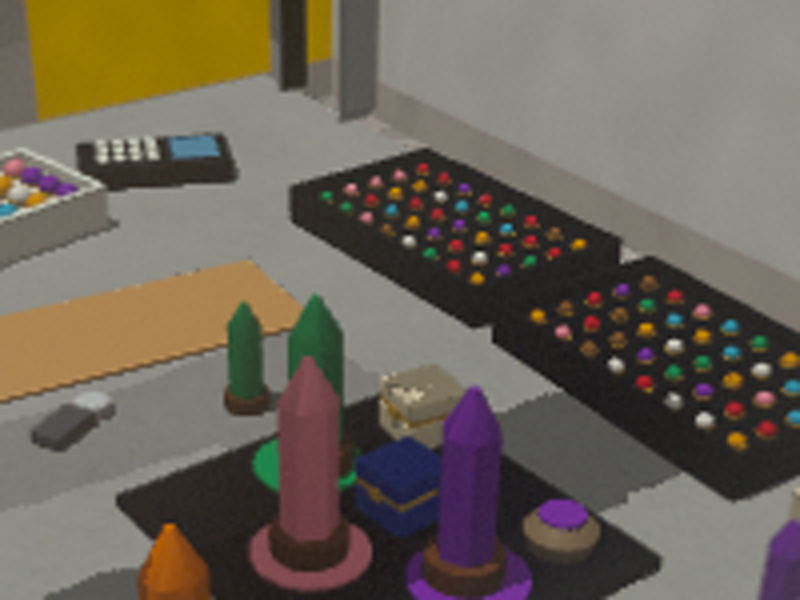

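The view shows the open fingers with tips near (290,88) and (350,115), above and behind the green column (316,295). Nothing is in the way, so I'll descend partway and check.

play_rows:
  increments: [0,0,0.03,0,0,0,0.03,0,0,0,0.02,0,0,0,0,0]

```text
time: 2.45
eef_pos: [0.5351, 0.0568, 0.1593]
tcp_rot: [[-1.0, -0.0, -0.006], [0.0, 1.0, -0.001], [0.006, -0.001, -1.0]]
force: [0.0, 0.3, -0.6]
finger_gap: 0.0597
finger_force: 0.0
```

```bash
python3 - <<'E'
from h import *
e=r.observe()['eef_pos']; R=np.array(r.observe()['tcp_rot'])
print(np.round(e,4))
c=snap('side','pics/s2.png'); d=snap('top','pics/t2.png')
P=[e+R@np.array([0,.03,0]),e-R@np.array([0,.03,0]),e]
print((proj(c,P)-[190,80])*4, (proj(d,P)-[205,120])*5.45)
a=cv2.resize(c['image'][130:230,215:325,::-1],None,fx=6,fy=6,interpolation=cv2.INTER_CUBIC); print((proj(c,P)-[215,130])*6);cv2.imwrite('pics/s2c.png',a)
E
```

```text
[0.5351 0.0568 0.1593]
[[281.10376402 247.99985042]
 [333.25113306 283.03440456]
 [306.56436523 265.10815383]] [[ 50.92214329 274.62750546]
 [197.3092741  270.90096921]
 [124.06085516 272.75687873]]
[[271.65564602  71.99977563]
 [349.87669959 124.55160684]
 [309.84654784  97.66223074]]
```

View pics/s2c.png

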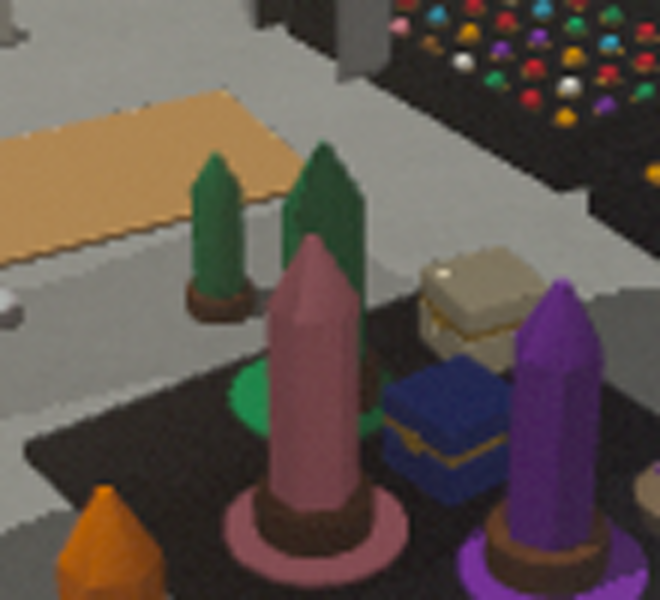

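The fingertips appear at (270,28) and (362,80), about 45 px (crop) higher than the pose predicts. I'll let the arm settle and check that against both cameras.

play_rows:
  increments: [0,0,0,0,0,0,0,0,0,0,0,0,0,0,0,0]

```text
time: 2.88
eef_pos: [0.5382, 0.056, 0.1639]
tcp_rot: [[-1.0, 0.001, 0.001], [0.001, 1.0, 0.0], [-0.001, 0.0, -1.0]]
force: [-0.4, 0.3, -0.3]
finger_gap: 0.06
finger_force: 0.0
```

```bash
python3 - <<'E'
from h import *
import pickle
s=r.observe(); e=s['eef_pos']; R=np.array(s['tcp_rot']); print(np.round(e,4),np.round(s['joint_vel'],2))
c0=pickle.load(open('side0.pkl','rb'))
e0=np.array([.167,.602,.182]); y0=np.array([.268,.964,0])
print('start tips in 800px', proj(c0,[e0+.047*y0,e0-.047*y0])*800/512)
d=snap('top','pics/t3.png'); c=snap('side','pics/s3.png')
P=[e+R@np.array([0,.03,0]),e-R@np.array([0,.03,0]),e]
a=d['image'][110:260,165:325,::-1]; b=c['image'][100:250,190:350,::-1]
f=lambda q:cv2.resize(q,None,fx=2.5,fy=2.5,interpolation=cv2.INTER_CUBIC)
print((proj(d,P)-[165,110])*2.5,(proj(c,P)-[190,100])*2.5+[400,0])
cv2.imwrite('pics/m3.png',np.hstack([f(a),f(b)]))
E
```

```text
[0.5382 0.056  0.1639] [ 0.12  0.3   0.08  0.17 -0.02 -0.15 -0.  ]
start tips in 800px [[109.41221201 153.78343752]
 [102.7012367  169.3624386 ]]
[[123.65768971 146.80507709]
 [191.09982835 145.17423515]
 [157.3548618  145.98584078]] [[578.66237827 100.36762406]
 [611.40158728 122.18412096]
 [594.64646595 111.02090698]]
```

View pics/m3.png

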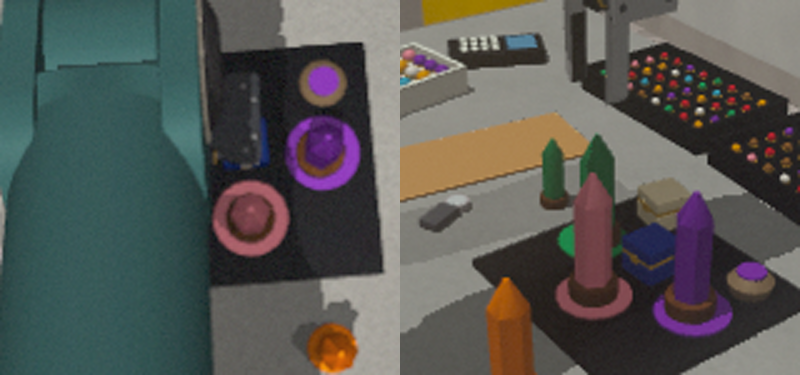

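Side view: the fingertips are at about (576,82) and (616,102), against a predicted (579,100) and (611,122). So the real tips may sit about 19 mm above the reported TCP. I'll descend to a safe depth and compare against the column directly.

play_rows:
  increments: [0,0,0.03,0,0,0,0.03,0,0,0,0.02,0,0,0,0,0,0,0,0,0]

```text
time: 3.4
eef_pos: [0.5376, 0.0557, 0.083]
tcp_rot: [[-1.0, 0.001, -0.001], [0.001, 1.0, -0.001], [0.001, -0.001, -1.0]]
force: [0.1, 0.5, 0.9]
finger_gap: 0.0601
finger_force: 0.0
```

```bash
python3 - <<'E'
from h import *
s=r.observe(); e=np.array(s['eef_pos']); print(np.round(e,4))
d=snap('top','pics/t4.png'); c=snap('side','pics/s4.png')
P=[e+[a,b,z] for z in(0,.019,.097) for a in(-.011,.011) for b in(.03,-.03,-.0425)]
b=c['image'][110:230,215:325,::-1]
print(((proj(c,P)-[215,110])*5).round(0).tolist())
# body end in t4 crop
Q=[e+[a,-.0885,z] for a in(-.0375,.0375) for z in(.097,.15)]
print(((proj(d,Q)-[165,110])*2.5).round(0).tolist())
f=cv2.resize(b,None,fx=5,fy=5,interpolation=cv2.INTER_CUBIC)
g=cv2.resize(d['image'][130:210,230:280,::-1],None,fx=5,fy=5,interpolation=cv2.INTER_CUBIC)
print(((proj(d,Q)-[230,130])*5).round(0).tolist())
o=np.zeros((600,800,3),np.uint8); o[:,:550]=f; o[:400,550:]=g; cv2.imwrite('pics/m4.png',o)
E
```

```text
[0.5376 0.0557 0.083 ]
[[216.0, 297.0], [278.0, 345.0], [292.0, 356.0], [251.0, 286.0], [314.0, 333.0], [328.0, 343.0], [215.0, 265.0], [278.0, 312.0], [292.0, 323.0], [251.0, 254.0], [315.0, 300.0], [329.0, 311.0], [212.0, 127.0], [278.0, 170.0], [293.0, 179.0], [250.0, 117.0], [316.0, 159.0], [331.0, 168.0]]
[[259.0, 185.0], [259.0, 179.0], [256.0, 99.0], [257.0, 89.0]]
[[192.0, 269.0], [194.0, 257.0], [188.0, 99.0], [189.0, 77.0]]
```

View pics/m4.png

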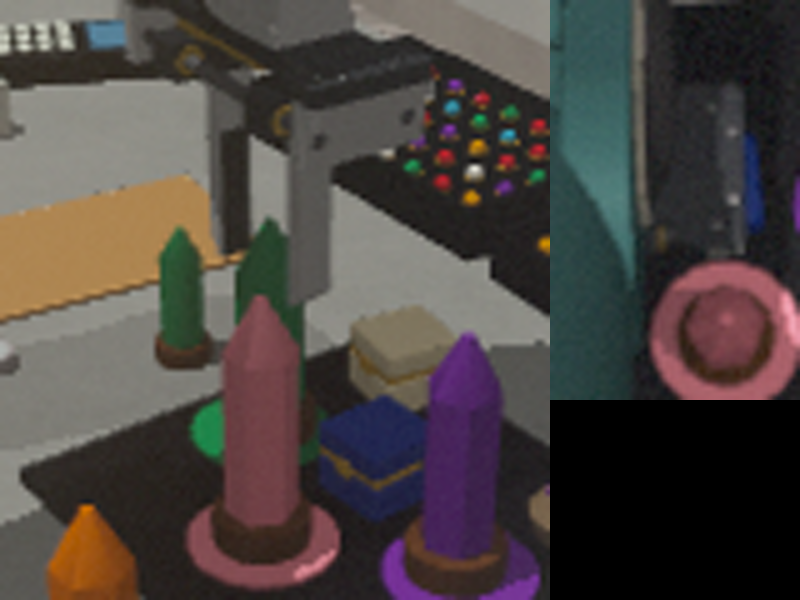

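Crop: the near finger's bottom edge is at (292,302)–(330,293), against a predicted (292,356)–(328,343). The top view's sideways match is good. So the tool really is about 28 mm higher than reported. A reported TCP z of 0.050 is safe under either reading, so I'll go there and grip.

play_rows:
  increments: [0,0,0.013,0,0,0,0.01,0,0,0,0.01,0,0,0,0,0]

```text
time: 3.83
eef_pos: [0.5372, 0.0559, 0.0489]
tcp_rot: [[-1.0, 0.001, -0.002], [0.001, 1.0, -0.0], [0.002, -0.0, -1.0]]
force: [-0.9, 0.0, 0.1]
finger_gap: 0.06
finger_force: 0.0
```

play_rows:
  increments: [0,0,0,0,0,0,0,0,0,0,0,0,0,0,0,0,0,0,0,0]
  fingers: 0.02

```text
time: 4.25
eef_pos: [0.5381, 0.0559, 0.0504]
tcp_rot: [[-1.0, 0.001, 0.001], [0.001, 1.0, 0.0], [-0.001, 0.0, -1.0]]
force: [0.5, -1.2, 2.7]
finger_gap: 0.0335
finger_force: 30.0
```

```bash
python3 - <<'E'
from h import *
s=r.observe(); e=np.array(s['eef_pos']); print(np.round(e,4),s['finger_gap'],s['finger_force'])
d=snap('top','pics/t5.png'); c=snap('side','pics/s5.png')
b=c['image'][110:230,215:325,::-1]
cv2.imwrite('pics/m5.png',cv2.resize(b,None,fx=5,fy=5,interpolation=cv2.INTER_CUBIC))
P=[e+[a,b,0] for a in(-.011,.011) for b in(.017,-.017,-.0295)]
print(((proj(c,P)-[215,110])*5).round(0).tolist())
E
```

```text
[0.5381 0.0559 0.0504] 0.033487909739752894 29.995256960392
[[231.0, 360.0], [265.0, 388.0], [278.0, 399.0], [265.0, 348.0], [301.0, 376.0], [314.0, 386.0]]
```

View pics/m5.png

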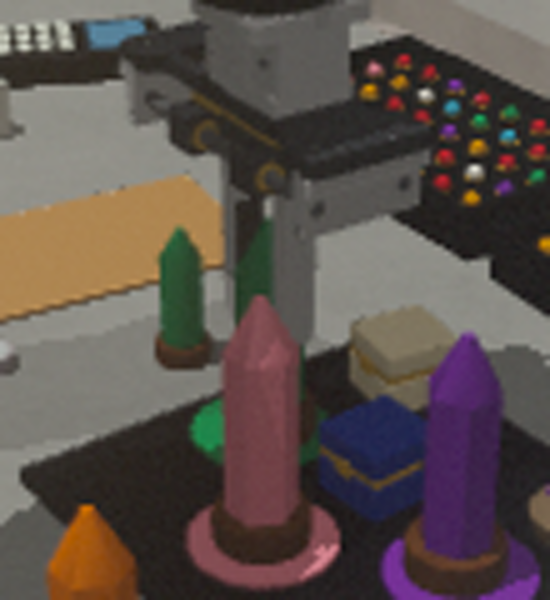

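It's gripped at 30 N with a gap of 33.5 mm, and the finger end at (312,333) confirms the roughly 29 mm z offset. I'll lift green and carry it to the far slot on the mat at (0.617,0.311).

play_rows:
  increments: [0,0,-0.015,0,0,0,-0.03,0,0,0,-0.035,0,0,0,-0.035,0,0,0,-0.035,0]

```text
time: 4.77
eef_pos: [0.5373, 0.0557, 0.2016]
tcp_rot: [[-1.0, 0.001, -0.001], [0.001, 1.0, -0.0], [0.001, -0.0, -1.0]]
force: [0.1, 0.1, -2.1]
finger_gap: 0.0338
finger_force: 30.0
```

play_rows:
  increments: [-0.005,0.016,0,0,-0.01,0.032,0,0,-0.01,0.032,0,0,-0.01,0.032,0,0,-0.01,0.032,0,0]

```text
time: 5.18
eef_pos: [0.583, 0.2014, 0.2]
tcp_rot: [[-1.0, 0.001, -0.0], [0.001, 1.0, 0.0], [0.0, 0.0, -1.0]]
force: [0.7, -1.0, -1.3]
finger_gap: 0.0334
finger_force: 30.0
```

play_rows:
  increments: [-0.01,0.032,0,0,-0.01,0.032,0,0,-0.01,0.032,0,0,-0.004,0.015,0,0,0,0,0,0]

```text
time: 5.6
eef_pos: [0.6163, 0.3152, 0.1987]
tcp_rot: [[-1.0, -0.003, -0.002], [-0.003, 1.0, 0.0], [0.002, 0.0, -1.0]]
force: [0.2, 0.2, -3.1]
finger_gap: 0.0336
finger_force: 30.0
```

play_rows:
  increments: [0,0,0.03,0,0,0,0.035,0,0,0,0.035,0,0,0,0.03,0,0,0,0.015,0]

```text
time: 6.02
eef_pos: [0.6151, 0.3092, 0.0508]
tcp_rot: [[-1.0, 0.002, -0.004], [0.002, 1.0, -0.003], [0.004, -0.003, -1.0]]
force: [-0.4, -0.2, -2.0]
finger_gap: 0.0335
finger_force: 30.0
```

play_rows:
  increments: [0,0,0.006,0,0,0,0,0,0,0,0,0,0,0,0,0]

```text
time: 6.35
eef_pos: [0.618, 0.311, 0.0507]
tcp_rot: [[-1.0, 0.001, 0.002], [0.001, 1.0, 0.001], [-0.002, 0.001, -1.0]]
force: [-0.2, 0.0, -1.9]
finger_gap: 0.0338
finger_force: 30.0
```

play_rows:
  increments: [0,0,0.004,0,0,0,0.002,0,0,0,0,0,0,0,0,0]

```text
time: 6.68
eef_pos: [0.6171, 0.3108, 0.0432]
tcp_rot: [[-1.0, 0.001, 0.0], [0.001, 1.0, -0.0], [-0.0, -0.0, -1.0]]
force: [-1.0, -0.2, -2.8]
finger_gap: 0.0334
finger_force: 30.0
```

play_rows:
  increments: [0,0,0.002,0,0,0,0,0,0,0,0,0]

```text
time: 6.93
eef_pos: [0.6175, 0.3107, 0.0414]
tcp_rot: [[-1.0, 0.001, 0.001], [0.001, 1.0, 0.0], [-0.001, 0.0, -1.0]]
force: [-0.3, -0.5, 3.3]
finger_gap: 0.0339
finger_force: 30.0
```

play_rows:
  increments: [0,0,0.002,0,0,0,0,0,0,0,0,0]

```text
time: 7.18
eef_pos: [0.6182, 0.3109, 0.0412]
tcp_rot: [[-1.0, 0.001, 0.002], [0.001, 1.0, 0.001], [-0.002, 0.001, -1.0]]
force: [-6.1, -3.8, 22.7]
finger_gap: 0.034
finger_force: 30.0
```

Contact came at 0.0414, as predicted. I'll ease off, release, rise, and head for pink.

play_rows:
  increments: [0,0,-0.002,0,0,0,0,0,0,0,0,0,0,0,0,0]
  fingers: 0.06

```text
time: 7.52
eef_pos: [0.617, 0.3108, 0.0408]
tcp_rot: [[-1.0, 0.001, -0.0], [0.001, 1.0, -0.0], [0.0, -0.0, -1.0]]
force: [0.6, -0.6, 0.4]
finger_gap: 0.0569
finger_force: 0.0
```

play_rows:
  increments: [0,0,-0.03,0,0,0,-0.035,0,0,0,-0.035,0,0,0,-0.035,0,0,0,-0.033,0]

```text
time: 7.93
eef_pos: [0.617, 0.3107, 0.2109]
tcp_rot: [[-1.0, 0.001, 0.0], [0.001, 1.0, -0.0], [-0.0, -0.0, -1.0]]
force: [-0.0, -0.2, -0.5]
finger_gap: 0.0599
finger_force: 0.0
```

play_rows:
  increments: [0.0135,-0.0335,0,0,0.0135,-0.0335,0,0,0.0135,-0.0335,0,0,0.0135,-0.0335,0,0,0.0135,-0.0335,0,0]

```text
time: 8.35
eef_pos: [0.5485, 0.1419, 0.2089]
tcp_rot: [[-1.0, 0.001, -0.0], [0.001, 1.0, 0.0], [0.0, 0.0, -1.0]]
force: [1.7, -1.0, 0.6]
finger_gap: 0.0595
finger_force: 0.0
```

play_rows:
  increments: [0.0135,-0.0335,0,0,0.0135,-0.0335,0,0,0.0135,-0.0335,0,0,0.0135,-0.0335,0,0,0.0135,-0.0335,0,0]

```text
time: 8.77
eef_pos: [0.4808, -0.0254, 0.209]
tcp_rot: [[-1.0, 0.001, 0.0], [0.001, 1.0, 0.0], [-0.0, 0.0, -1.0]]
force: [1.1, -0.2, 0.4]
finger_gap: 0.0601
finger_force: 0.0
```

play_rows:
  increments: [0,0,0,0,0,0,0,0,0,0,0,0]

```text
time: 9.02
eef_pos: [0.4819, -0.0236, 0.2091]
tcp_rot: [[-1.0, 0.001, 0.0], [0.001, 1.0, 0.0], [-0.0, 0.0, -1.0]]
force: [-0.3, 0.1, -0.1]
finger_gap: 0.06
finger_force: 0.0
```

```bash
python3 - <<'E'
from h import *
import pickle
c=r.read_camera('side'); d=r.read_camera('top')
s=np.zeros((600,800,3),np.uint8)
a=cv2.resize(c['image'][:,:,::-1],(400,300)); b=cv2.resize(d['image'][:,:,::-1],(400,300)); 
x=cv2.resize(c['image'][90:240,165:365,::-1],(400,300),interpolation=cv2.INTER_CUBIC); y=cv2.resize(d['image'][100:250,80:280,::-1],(400,300),interpolation=cv2.INTER_CUBIC)
cv2.imwrite('pics/m6.png',np.vstack([np.hstack([a,b]),np.hstack([x,y])]))
E
```

```text
(no output)
```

View pics/m6.png

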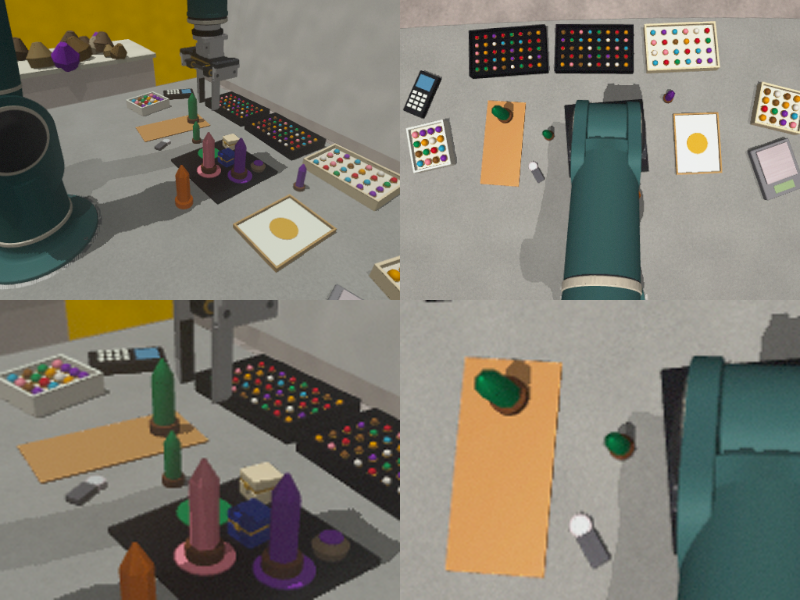

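Green stands on the mat near its far end, at (510,397) in the lower-right crop, and the rest is untouched. The gripper is above pink at (204,460), so next is pink.

play_rows:
  increments: [0,-0.001,0.03,0,0,0,0.035,0,0,0,0.035,0,0,0,0.035,0,0,0,0.024,0]

```text
time: 9.53
eef_pos: [0.4808, -0.0242, 0.0472]
tcp_rot: [[-1.0, -0.0, -0.002], [-0.0, 1.0, -0.001], [0.002, -0.001, -1.0]]
force: [0.3, 0.3, -0.9]
finger_gap: 0.0603
finger_force: 0.0
```

play_rows:
  increments: [0,0,0,0,0,0,0,0]

```text
time: 9.7
eef_pos: [0.4814, -0.0247, 0.0497]
tcp_rot: [[-1.0, 0.0, -0.002], [0.0, 1.0, -0.001], [0.002, -0.001, -1.0]]
force: [1.2, 0.1, 1.0]
finger_gap: 0.0597
finger_force: 0.0
```

play_rows:
  increments: [0,0,0,0,0,0,0,0,0,0,0,0,0,0,0,0,0,0,0,0]
  fingers: 0.02

```text
time: 10.12
eef_pos: [0.4823, -0.0248, 0.0509]
tcp_rot: [[-1.0, 0.001, 0.001], [0.001, 1.0, 0.0], [-0.001, 0.0, -1.0]]
force: [-0.2, 2.0, 9.0]
finger_gap: 0.0338
finger_force: 30.0
```

play_rows:
  increments: [0,0,-0.015,0,0,0,-0.03,0,0,0,-0.035,0,0,0,-0.035,0,0,0,-0.035,0]

```text
time: 10.53
eef_pos: [0.4811, -0.0253, 0.2018]
tcp_rot: [[-1.0, 0.002, -0.0], [0.002, 1.0, -0.0], [0.0, -0.0, -1.0]]
force: [0.3, 0.5, -3.5]
finger_gap: 0.0334
finger_force: 30.0
```

play_rows:
  increments: [0.0025,0.02,0,0,0.004,0.035,0,0,0.004,0.035,0,0,0.004,0.035,0,0,0.004,0.035,0,0]

```text
time: 10.95
eef_pos: [0.4627, 0.1364, 0.2003]
tcp_rot: [[-1.0, 0.001, 0.0], [0.001, 1.0, 0.0], [-0.0, 0.0, -1.0]]
force: [1.2, -0.6, -3.1]
finger_gap: 0.0335
finger_force: 30.0
```

play_rows:
  increments: [0.004,0.035,0,0,0.004,0.035,0,0,0.004,0.035,0,0,0.004,0.035,0,0,0.004,0.03,0,0]

```text
time: 11.37
eef_pos: [0.4427, 0.3072, 0.2001]
tcp_rot: [[-1.0, 0.0, -0.0], [0.0, 1.0, 0.0], [0.0, 0.0, -1.0]]
force: [1.4, -0.3, -4.0]
finger_gap: 0.0335
finger_force: 30.0
```

play_rows:
  increments: [0.003,0.02,0,0,0,0,0.03,0,0,0,0.035,0,0,0,0.035,0,0,0,0.025,0]

```text
time: 11.78
eef_pos: [0.4396, 0.3242, 0.0725]
tcp_rot: [[-1.0, 0.001, -0.001], [0.001, 1.0, -0.002], [0.001, -0.002, -1.0]]
force: [0.9, -0.0, -3.4]
finger_gap: 0.0337
finger_force: 30.0
```

play_rows:
  increments: [0,0,0.022,0,0,0,0.004,0,0,0,0,0,0,0,0,0]

```text
time: 12.12
eef_pos: [0.4411, 0.3253, 0.0501]
tcp_rot: [[-1.0, 0.001, 0.001], [0.001, 1.0, 0.0], [-0.001, 0.0, -1.0]]
force: [1.3, 0.4, -2.9]
finger_gap: 0.0337
finger_force: 30.0
```

play_rows:
  increments: [0,0,0.004,0,0,0,0.002,0,0,0,0,0,0,0,0,0]

```text
time: 12.45
eef_pos: [0.4408, 0.3251, 0.0435]
tcp_rot: [[-1.0, 0.001, 0.0], [0.001, 1.0, 0.0], [-0.0, 0.0, -1.0]]
force: [0.1, -0.7, -3.5]
finger_gap: 0.0336
finger_force: 30.0
```

play_rows:
  increments: [0,0,0.0018,0,0,0,0,0,0,0,0,0]

```text
time: 12.7
eef_pos: [0.441, 0.3255, 0.0418]
tcp_rot: [[-1.0, 0.001, 0.001], [0.001, 1.0, 0.001], [-0.001, 0.001, -1.0]]
force: [-0.7, 0.8, 3.8]
finger_gap: 0.0337
finger_force: 30.0
```

Contact again as expected, so I'll release and go to purple.

play_rows:
  increments: [0,0,0,0,0,0,0,0,0,0,0,0,0,0,0,0]
  fingers: 0.06

```text
time: 13.03
eef_pos: [0.4407, 0.3249, 0.0412]
tcp_rot: [[-1.0, 0.001, 0.0], [0.001, 1.0, -0.0], [-0.0, -0.0, -1.0]]
force: [1.1, 0.6, -0.3]
finger_gap: 0.0568
finger_force: 0.0
```

play_rows:
  increments: [0,0,-0.03,0,0,0,-0.035,0,0,0,-0.035,0,0,0,-0.035,0,0,0,-0.033,0]

```text
time: 13.45
eef_pos: [0.4406, 0.3248, 0.2113]
tcp_rot: [[-1.0, 0.001, 0.0], [0.001, 1.0, 0.0], [-0.0, 0.0, -1.0]]
force: [0.1, 0.5, -0.3]
finger_gap: 0.0601
finger_force: 0.0
```

play_rows:
  increments: [-0.0088,-0.0351,0,0,-0.0088,-0.0351,0,0,-0.0088,-0.0351,0,0,-0.0088,-0.0351,0,0,-0.0088,-0.0351,0,0]

```text
time: 13.87
eef_pos: [0.4845, 0.1477, 0.2094]
tcp_rot: [[-1.0, 0.001, 0.0], [0.001, 1.0, 0.0], [-0.0, 0.0, -1.0]]
force: [0.6, 0.5, 0.2]
finger_gap: 0.0599
finger_force: 0.0
```

play_rows:
  increments: [-0.0088,-0.0351,0,0,-0.0088,-0.0351,0,0,-0.0088,-0.0351,0,0,-0.0088,-0.0351,0,0,-0.0088,-0.0351,0,0]

```text
time: 14.28
eef_pos: [0.5283, -0.0279, 0.2094]
tcp_rot: [[-1.0, 0.001, 0.0], [0.001, 1.0, 0.0], [-0.0, 0.0, -1.0]]
force: [0.5, 0.6, 0.6]
finger_gap: 0.0599
finger_force: 0.0
```

play_rows:
  increments: [-0.0088,-0.0351,0,0,-0.0088,-0.0351,0,0,0,0,0,0,0,0,0,0]

```text
time: 14.62
eef_pos: [0.5456, -0.0984, 0.2091]
tcp_rot: [[-1.0, 0.005, -0.0], [0.005, 1.0, -0.001], [0.0, -0.001, -1.0]]
force: [-0.9, -0.4, 0.1]
finger_gap: 0.0599
finger_force: 0.0
```

play_rows:
  increments: [0,0,0.03,0,0,0,0.035,0,0,0,0.035,0,0,0,0.035,0,0,0,0.024,0]

```text
time: 15.03
eef_pos: [0.5445, -0.0948, 0.0475]
tcp_rot: [[-1.0, -0.0, -0.002], [-0.0, 1.0, 0.001], [0.002, 0.001, -1.0]]
force: [0.5, 0.3, -0.2]
finger_gap: 0.0599
finger_force: 0.0
```

play_rows:
  increments: [0,0,0,0,0,0,0,0,0,0,0,0]

```text
time: 15.28
eef_pos: [0.5467, -0.096, 0.0519]
tcp_rot: [[-1.0, 0.001, 0.002], [0.001, 1.0, -0.0], [-0.002, -0.0, -1.0]]
force: [0.5, -0.4, 0.1]
finger_gap: 0.06
finger_force: 0.0
```

play_rows:
  increments: [0,0,0,0,0,0,0,0,0,0,0,0,0,0,0,0,0,0,0,0]
  fingers: 0.02

```text
time: 15.7
eef_pos: [0.5461, -0.0962, 0.0508]
tcp_rot: [[-1.0, 0.001, 0.001], [0.001, 1.0, 0.0], [-0.001, 0.0, -1.0]]
force: [-0.9, 0.4, 7.3]
finger_gap: 0.0334
finger_force: 30.0
```

play_rows:
  increments: [0,0,-0.015,0,0,0,-0.03,0,0,0,-0.035,0,0,0,-0.035,0,0,0,-0.035,0]

```text
time: 16.12
eef_pos: [0.5452, -0.0964, 0.2018]
tcp_rot: [[-1.0, 0.001, -0.001], [0.001, 1.0, -0.0], [0.001, -0.0, -1.0]]
force: [0.5, -0.0, -3.0]
finger_gap: 0.0336
finger_force: 30.0
```

play_rows:
  increments: [0.001,0.02,0,0,0.0015,0.035,0,0,0.0015,0.035,0,0,0.0015,0.035,0,0,0.0015,0.035,0,0]

```text
time: 16.53
eef_pos: [0.5384, 0.0652, 0.2003]
tcp_rot: [[-1.0, 0.001, -0.0], [0.001, 1.0, -0.0], [0.0, -0.0, -1.0]]
force: [1.2, -0.7, -3.7]
finger_gap: 0.034
finger_force: 30.0
```

play_rows:
  increments: [0.0015,0.035,0,0,0.0015,0.035,0,0,0.0015,0.035,0,0,0.0015,0.035,0,0,0.0015,0.035,0,0]

```text
time: 16.95
eef_pos: [0.5311, 0.2403, 0.2002]
tcp_rot: [[-1.0, 0.001, -0.0], [0.001, 1.0, -0.0], [0.0, -0.0, -1.0]]
force: [0.5, -0.0, -2.1]
finger_gap: 0.0331
finger_force: 30.0
```

play_rows:
  increments: [0.0015,0.035,0,0,0.002,0.03,0,0,0,0.014,0,0,0,0,0,0,0,0,0.02,0]

```text
time: 17.37
eef_pos: [0.5296, 0.3187, 0.1827]
tcp_rot: [[-1.0, 0.0, 0.004], [0.0, 1.0, 0.002], [-0.004, 0.002, -1.0]]
force: [0.9, -0.4, -2.8]
finger_gap: 0.0332
finger_force: 30.0
```

play_rows:
  increments: [0,0,0.035,0,0,0,0.035,0,0,0,0.035,0,0,0,0.026,0,0,0,0,0]

```text
time: 17.78
eef_pos: [0.5257, 0.3148, 0.0442]
tcp_rot: [[-1.0, 0.002, -0.006], [0.002, 1.0, -0.005], [0.006, -0.005, -1.0]]
force: [-1.1, 0.0, -4.2]
finger_gap: 0.0336
finger_force: 30.0
```

play_rows:
  increments: [0,0,0.004,0,0,0,0.002,0,0,0,0,0,0,0,0,0]

```text
time: 18.12
eef_pos: [0.5291, 0.318, 0.0448]
tcp_rot: [[-1.0, 0.001, 0.002], [0.001, 1.0, 0.001], [-0.002, 0.001, -1.0]]
force: [0.4, 0.5, -2.8]
finger_gap: 0.0335
finger_force: 30.0
```

play_rows:
  increments: [0,0,0.002,0,0,0,0,0,0,0,0,0]

```text
time: 18.37
eef_pos: [0.5286, 0.318, 0.0418]
tcp_rot: [[-1.0, 0.001, 0.001], [0.001, 1.0, 0.0], [-0.001, 0.0, -1.0]]
force: [0.2, 0.5, 1.7]
finger_gap: 0.034
finger_force: 30.0
```

play_rows:
  increments: [0,0,0.001,0,0,0,0,0,0,0,0,0]

```text
time: 18.62
eef_pos: [0.5289, 0.3181, 0.0418]
tcp_rot: [[-1.0, 0.001, 0.001], [0.001, 1.0, 0.001], [-0.001, 0.001, -1.0]]
force: [-4.6, -2.3, 16.8]
finger_gap: 0.034
finger_force: 30.0
```

Released next, then I'll measure the now-empty discs and the box from above.

play_rows:
  increments: [0,0,-0.001,0,0,0,0,0,0,0,0,0,0,0,0,0]
  fingers: 0.06

```text
time: 18.95
eef_pos: [0.5283, 0.3177, 0.0412]
tcp_rot: [[-1.0, 0.001, 0.0], [0.001, 1.0, -0.0], [-0.0, -0.0, -1.0]]
force: [0.0, 1.0, 0.5]
finger_gap: 0.0564
finger_force: 0.0
```

play_rows:
  increments: [0,0,-0.03,0,0,0,-0.035,0,0,0,-0.035,0,0,0,-0.035,0,0,0,-0.03,0]

```text
time: 19.37
eef_pos: [0.5284, 0.3176, 0.2087]
tcp_rot: [[-1.0, 0.001, 0.001], [0.001, 1.0, 0.0], [-0.001, 0.0, -1.0]]
force: [-0.8, 0.5, 0.6]
finger_gap: 0.0602
finger_force: 0.0
```

```bash
python3 - <<'E'
from h import *
c=r.read_camera('side'); t=r.read_camera('top')
hsv=cv2.cvtColor(t['image'],cv2.COLOR_RGB2HSV)
for n,lo,hi,w in(('purple',(125,80,60),(160,255,255),(272,315,150,192)),('green',(45,80,30),(85,255,255),(212,250,155,195)),('pink',(160,50,80),(180,255,255),(245,290,175,220))):
    m=np.zeros(hsv.shape[:2],np.uint8); m[w[2]:w[3],w[0]:w[1]]=cv2.inRange(hsv,lo,hi)[w[2]:w[3],w[0]:w[1]]
    cs,_=cv2.findContours(m,cv2.RETR_EXTERNAL,cv2.CHAIN_APPROX_NONE); k=max(cs,key=cv2.contourArea); e=cv2.fitEllipse(cv2.convexHull(k)); M=cv2.moments(k)
    print(n,np.round(e[0],1),np.round(e[1],1),at(t,*e[0],.013).round(4),at(t,M['m10']/M['m00'],M['m01']/M['m00'],.013).round(4))
a=cv2.resize(t['image'][120:230,205:325,::-1],(400,366),interpolation=cv2.INTER_CUBIC)
b=cv2.resize(c['image'][90:240,165:365,::-1],(400,300),interpolation=cv2.INTER_CUBIC)
o=np.zeros((366,800,3),np.uint8); o[:,:400]=a; o[:300,400:]=b; cv2.imwrite('pics/m7.png',o)
# mat top view box
cv2.imwrite('pics/m7b.png',t['image'][:,:,::-1])
E
```

```text
purple [293.5 170.7] [30.7 31.1] [ 0.5478 -0.0996  0.013 ] [ 0.5477 -0.0996  0.013 ]
green [231.5 176.9] [30.9 31. ] [0.5358 0.0587 0.013 ] [0.5357 0.0586 0.013 ]
pink [264.8 196.8] [30.9 31.4] [ 0.483  -0.0249  0.013 ] [ 0.4829 -0.0249  0.013 ]
```

View pics/m7.png

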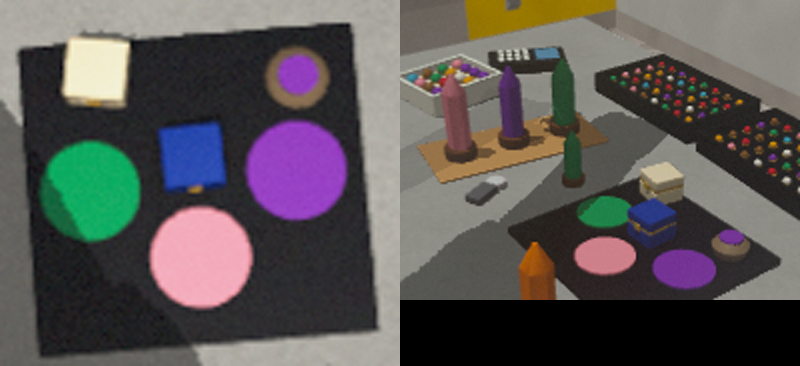

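All three points stand on the mat, at (460,150), (515,135) and (565,125). The box is still at crop (192,157), and the discs are measured clean. Next is the box at (0.555,-0.0205), yaw 5°.

play_rows:
  increments: [-0.0027,-0.034,0,0,-0.0027,-0.034,0,0,-0.0027,-0.034,0,0,-0.0027,-0.034,0,0,-0.0027,-0.034,0,0]
  fingers: 0.07

```text
time: 19.88
eef_pos: [0.5412, 0.146, 0.2057]
tcp_rot: [[-1.0, 0.001, -0.0], [0.001, 1.0, -0.0], [0.0, -0.0, -1.0]]
force: [0.8, 0.2, -0.1]
finger_gap: 0.0701
finger_force: 0.0
```

play_rows:
  increments: [-0.0027,-0.034,0,0,-0.0027,-0.034,0,0,-0.0027,-0.034,0,0,-0.0027,-0.034,0,0,-0.0027,-0.0325,0,0]

```text
time: 20.3
eef_pos: [0.5545, -0.0227, 0.2058]
tcp_rot: [[-1.0, 0.001, -0.0], [0.001, 1.0, -0.0], [0.0, -0.0, -1.0]]
force: [0.5, 0.3, 0.6]
finger_gap: 0.0702
finger_force: 0.0
```

play_rows:
  increments: [0,0,0.03,-5,0,0,0.035,0,0,0,0.035,0,0,0,0,0,0,0,0,0]

```text
time: 20.72
eef_pos: [0.5539, -0.0211, 0.1055]
tcp_rot: [[-0.996, -0.086, -0.003], [-0.086, 0.996, -0.001], [0.003, -0.001, -1.0]]
force: [0.2, -1.2, 1.0]
finger_gap: 0.0702
finger_force: 0.0
```

play_rows:
  increments: [0,0,0.03,0,0,0,0.03,0,0,0,0.02,0,0,0,0,0,0,0,0,0]

```text
time: 21.13
eef_pos: [0.5557, -0.0209, 0.0279]
tcp_rot: [[-0.996, -0.086, 0.001], [-0.086, 0.996, -0.0], [-0.001, -0.0, -1.0]]
force: [0.0, -0.3, 0.4]
finger_gap: 0.0703
finger_force: 0.0
```

play_rows:
  increments: [0,0,0.005,0,0,0,0.005,0,0,0,0,0]

```text
time: 21.38
eef_pos: [0.5553, -0.0207, 0.0168]
tcp_rot: [[-0.996, -0.086, 0.001], [-0.086, 0.996, 0.0], [-0.001, 0.0, -1.0]]
force: [-1.3, -0.3, -0.2]
finger_gap: 0.0695
finger_force: 0.0
```

play_rows:
  increments: [0,0,0.003,0,0,0,0.003,0,0,0,0,0]

```text
time: 21.63
eef_pos: [0.5547, -0.0208, 0.0099]
tcp_rot: [[-0.996, -0.086, -0.0], [-0.086, 0.996, -0.0], [0.0, -0.0, -1.0]]
force: [-0.1, -0.6, 0.8]
finger_gap: 0.0703
finger_force: 0.0
```

play_rows:
  increments: [0,0,0.003,0,0,0,0.003,0,0,0,0,0]

```text
time: 21.88
eef_pos: [0.5545, -0.0209, 0.0037]
tcp_rot: [[-0.996, -0.086, -0.001], [-0.086, 0.996, -0.0], [0.001, -0.0, -1.0]]
force: [-0.5, -0.3, 0.5]
finger_gap: 0.0703
finger_force: 0.0
```

No contact at 0.004, below the board top, so the z offset is confirmed. I'll go down to -0.008 and grip.

play_rows:
  increments: [0,0,0.004,0,0,0,0.004,0,0,0,0,0]

```text
time: 22.13
eef_pos: [0.5544, -0.0208, -0.0045]
tcp_rot: [[-0.996, -0.086, -0.001], [-0.086, 0.996, -0.0], [0.001, -0.0, -1.0]]
force: [-0.6, 0.8, -0.8]
finger_gap: 0.0701
finger_force: 0.0
```

play_rows:
  increments: [0,0,0.0025,0,0,0,0,0,0,0,0,0]

```text
time: 22.38
eef_pos: [0.5548, -0.0209, -0.0063]
tcp_rot: [[-0.996, -0.086, -0.0], [-0.086, 0.996, -0.0], [0.0, -0.0, -1.0]]
force: [-1.4, -0.5, 0.7]
finger_gap: 0.0699
finger_force: 0.0
```

play_rows:
  increments: [0,0,0,0,0,0,0,0,0,0,0,0,0,0,0,0,0,0,0,0]
  fingers: 0.035

```text
time: 22.8
eef_pos: [0.5549, -0.0208, -0.0061]
tcp_rot: [[-0.996, -0.086, 0.0], [-0.086, 0.996, -0.0], [-0.0, -0.0, -1.0]]
force: [-0.4, 0.3, 0.8]
finger_gap: 0.0462
finger_force: 30.0
```

```bash
python3 - <<'E'
from h import *
c=r.read_camera('side')
cv2.imwrite('pics/m8.png',cv2.resize(c['image'][130:240,225:345,::-1],None,fx=5,fy=5,interpolation=cv2.INTER_CUBIC))
E
```

```text
(no output)
```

View pics/m8.png

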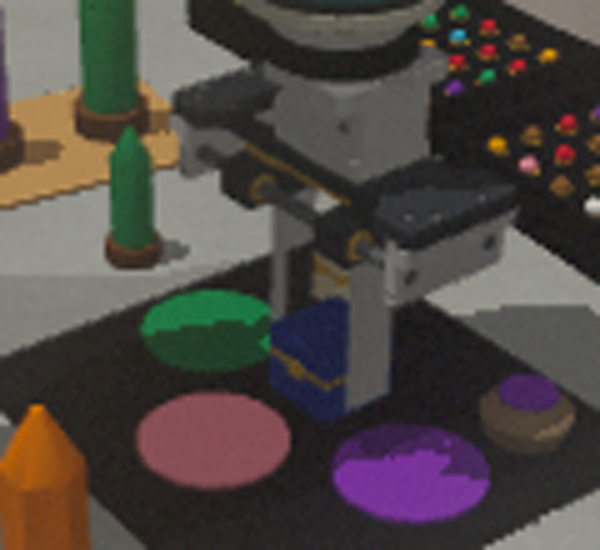

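The box is gripped at 46.2 mm, with the finger ends near its bottom edge at (365,405). I'll lift it and carry it to the plate at (0.5115,-0.3215).

play_rows:
  increments: [0,0,-0.01,0,0,0,-0.03,0,0,0,-0.03,0,0,0,-0.03,5,0,0,0,0]

```text
time: 23.27
eef_pos: [0.5575, -0.0212, 0.0995]
tcp_rot: [[-1.0, 0.007, 0.007], [0.007, 1.0, 0.001], [-0.007, 0.001, -1.0]]
force: [0.2, -0.6, 0.3]
finger_gap: 0.0458
finger_force: 30.0
```

play_rows:
  increments: [0.0024,-0.0167,0,0,0.0048,-0.0334,0,0,0.0048,-0.0334,0,0,0.0048,-0.0334,0,0,0.0048,-0.0334,0,0]

```text
time: 23.68
eef_pos: [0.5325, -0.1725, 0.0942]
tcp_rot: [[-1.0, 0.0, 0.0], [0.0, 1.0, -0.0], [-0.0, -0.0, -1.0]]
force: [-0.2, 1.0, -1.3]
finger_gap: 0.0457
finger_force: 30.0
```

play_rows:
  increments: [0.0048,-0.0334,0,0,0.0048,-0.0334,0,0,0.0048,-0.0334,0,0,0.0048,-0.0334,0,0,0.0024,-0.0167,0,0]

```text
time: 24.1
eef_pos: [0.5096, -0.3257, 0.0943]
tcp_rot: [[-1.0, 0.004, -0.0], [0.004, 1.0, -0.002], [0.0, -0.002, -1.0]]
force: [-0.1, -1.6, -1.3]
finger_gap: 0.0462
finger_force: 30.0
```

play_rows:
  increments: [0,0,0,0,0,0,0,0,0,0,0,0,0,0,0,0]

```text
time: 24.43
eef_pos: [0.5118, -0.3201, 0.0938]
tcp_rot: [[-1.0, -0.001, 0.0], [-0.001, 1.0, 0.001], [-0.0, 0.001, -1.0]]
force: [-0.3, 0.3, -0.8]
finger_gap: 0.046
finger_force: 30.0
```

play_rows:
  increments: [0,-0.0015,0.03,0,0,0,0.03,0,0,0,0.025,0,0,0,0,0,0,0,0,0]

```text
time: 24.85
eef_pos: [0.5111, -0.322, 0.0086]
tcp_rot: [[-1.0, 0.0, -0.002], [0.0, 1.0, 0.001], [0.002, 0.001, -1.0]]
force: [-0.1, -0.8, 0.1]
finger_gap: 0.0459
finger_force: 30.0
```

play_rows:
  increments: [0,0,0.008,0,0,0,0.004,0,0,0,0,0,0,0,0,0]

```text
time: 25.18
eef_pos: [0.5117, -0.323, -0.0026]
tcp_rot: [[-1.0, 0.001, 0.001], [0.001, 1.0, -0.0], [-0.001, -0.0, -1.0]]
force: [-0.1, 0.5, -0.9]
finger_gap: 0.0458
finger_force: 30.0
```

play_rows:
  increments: [0,0,0.003,0,0,0,0,0,0,0,0,0]

```text
time: 25.43
eef_pos: [0.5114, -0.3229, -0.0061]
tcp_rot: [[-1.0, 0.001, 0.0], [0.001, 1.0, -0.0], [-0.0, -0.0, -1.0]]
force: [-0.3, -0.0, -1.2]
finger_gap: 0.0459
finger_force: 30.0
```

play_rows:
  increments: [0,0.0012,0.0015,0,0,0,0,0,0,0,0,0]

```text
time: 25.68
eef_pos: [0.5113, -0.3216, -0.0077]
tcp_rot: [[-1.0, 0.001, -0.0], [0.001, 1.0, 0.0], [0.0, 0.0, -1.0]]
force: [-0.5, 0.6, -0.5]
finger_gap: 0.0459
finger_force: 30.0
```

play_rows:
  increments: [0,0,0.0012,0,0,0,0,0,0,0,0,0]

```text
time: 25.93
eef_pos: [0.5113, -0.3217, -0.0089]
tcp_rot: [[-1.0, 0.001, -0.0], [0.001, 1.0, -0.0], [0.0, -0.0, -1.0]]
force: [-0.1, -0.2, -0.7]
finger_gap: 0.046
finger_force: 30.0
```

play_rows:
  increments: [0,0,0.001,0,0,0,0,0,0,0,0,0]

```text
time: 26.18
eef_pos: [0.5114, -0.3218, -0.0091]
tcp_rot: [[-1.0, 0.001, 0.0], [0.001, 1.0, 0.0], [-0.0, 0.0, -1.0]]
force: [-4.8, 3.4, 13.0]
finger_gap: 0.0458
finger_force: 30.0
```

The box touches down at -0.0091, as predicted. I'll ease off, release, rise, and take a look.

play_rows:
  increments: [0,0,-0.001,0,0,0,0,0,0,0,0,0,0,0,0,0]
  fingers: 0.065

```text
time: 26.52
eef_pos: [0.5113, -0.3217, -0.0089]
tcp_rot: [[-1.0, 0.001, 0.0], [0.001, 1.0, -0.0], [-0.0, -0.0, -1.0]]
force: [0.1, -0.6, 0.1]
finger_gap: 0.0644
finger_force: 0.0
```

play_rows:
  increments: [0,0,-0.02,0,0,0,-0.03,0,0,0,-0.035,0,0,0,-0.035,0,0,0,-0.035,0]

```text
time: 26.93
eef_pos: [0.5109, -0.3216, 0.1476]
tcp_rot: [[-1.0, 0.001, -0.0], [0.001, 1.0, -0.0], [0.0, -0.0, -1.0]]
force: [0.8, -0.2, -0.0]
finger_gap: 0.0646
finger_force: 0.0
```

play_rows:
  increments: [0,0,-0.035,0,0,0,-0.03,0,-0.001,0.0355,0,0,-0.001,0.0355,0,0,-0.001,0.0355,0,0]
  fingers: 0.06

```text
time: 27.35
eef_pos: [0.5142, -0.2142, 0.2114]
tcp_rot: [[-1.0, 0.002, 0.001], [0.002, 1.0, -0.0], [-0.001, -0.0, -1.0]]
force: [1.5, 0.3, -0.2]
finger_gap: 0.06
finger_force: 0.0
```

play_rows:
  increments: [-0.001,0.0355,0,0,-0.001,0.0355,0,0,-0.001,0.0355,0,0,-0.001,0.0355,0,0,-0.001,0.0355,0,0]

```text
time: 27.77
eef_pos: [0.5194, -0.036, 0.2112]
tcp_rot: [[-1.0, 0.001, 0.0], [0.001, 1.0, 0.0], [-0.0, 0.0, -1.0]]
force: [0.2, 0.4, -0.5]
finger_gap: 0.06
finger_force: 0.0
```

play_rows:
  increments: [-0.001,0.0355,0,0,-0.001,0.0355,0,0,-0.001,0.0355,0,0,-0.001,0.0355,0,0,-0.001,0.0355,0,0]

```text
time: 28.18
eef_pos: [0.5245, 0.1416, 0.2111]
tcp_rot: [[-1.0, 0.001, 0.0], [0.001, 1.0, 0.0], [-0.0, 0.0, -1.0]]
force: [0.2, -1.0, 0.2]
finger_gap: 0.0602
finger_force: 0.0
```

```bash
python3 - <<'E'
from h import *
t=r.read_camera('top'); print(np.round(r.observe()['eef_pos'],4))
h=cv2.cvtColor(t['image'],cv2.COLOR_RGB2HSV)
m=cv2.inRange(h,(105,120,40),(125,255,255)); m[:,:350]=0; m[:150]=0; m[215:]=0; m[:,410:]=0
cs,_=cv2.findContours(m,cv2.RETR_EXTERNAL,cv2.CHAIN_APPROX_NONE); k=max(cs,key=cv2.contourArea)
rc=cv2.minAreaRect(k); print(rc, at(t,*rc[0],.047).round(4), at(t,*rc[0],.03).round(4))
cv2.imwrite('pics/m9.png',cv2.resize(t['image'][:,:,::-1],(800,600),interpolation=cv2.INTER_CUBIC))
E
```

```text
[0.524  0.1491 0.2108]
((382.0, 181.5), (17.0, 20.0), 90.0) [ 0.5115 -0.3165  0.047 ] [ 0.5131 -0.321   0.03  ]
```

View pics/m9.png

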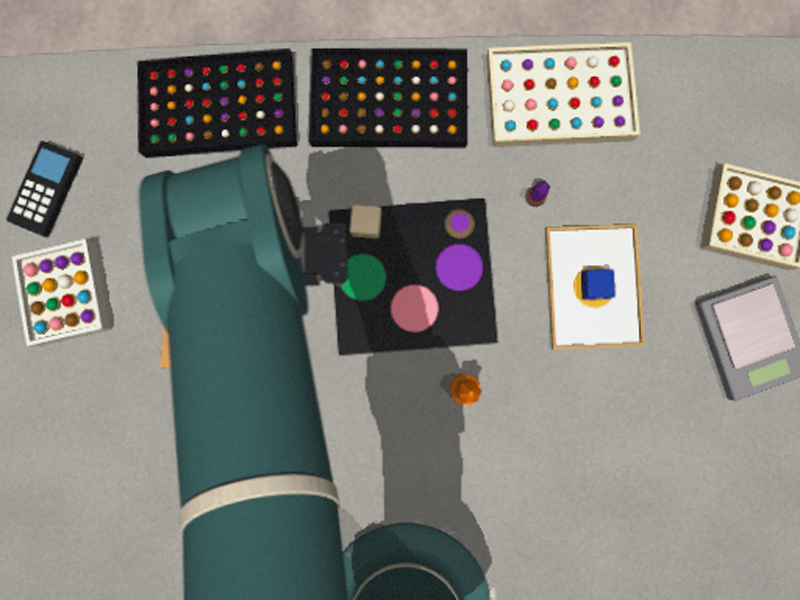

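The box sits on the plate at (598,284), with the gold showing at left and bottom as parallax would have it. The rest is unmoved. Now I'll fetch purple from (0.5286,0.318) on the mat.

play_rows:
  increments: [-0.001,0.034,0,0,-0.001,0.034,0,0,-0.001,0.034,0,0,-0.001,0.034,0,0,-0.001,0.033,0,0]

```text
time: 28.65
eef_pos: [0.5298, 0.3103, 0.211]
tcp_rot: [[-1.0, 0.001, -0.0], [0.001, 1.0, -0.0], [0.0, -0.0, -1.0]]
force: [0.9, 0.4, 0.6]
finger_gap: 0.06
finger_force: 0.0
```

play_rows:
  increments: [0,0,0,0,0,0,0,0,0,0,0,0]

```text
time: 28.9
eef_pos: [0.5301, 0.308, 0.2108]
tcp_rot: [[-1.0, 0.002, -0.0], [0.002, 1.0, -0.001], [0.0, -0.001, -1.0]]
force: [0.5, -1.0, -0.6]
finger_gap: 0.06
finger_force: 0.0
```

play_rows:
  increments: [0.0015,0.0085,0.03,0,0,0,0.035,0,0,0,0.02,0,0,0,0,0,0,0,0,0]

```text
time: 29.32
eef_pos: [0.5288, 0.316, 0.1263]
tcp_rot: [[-1.0, 0.003, -0.001], [0.003, 1.0, -0.001], [0.001, -0.001, -1.0]]
force: [-0.1, 0.2, 1.1]
finger_gap: 0.0599
finger_force: 0.0
```

play_rows:
  increments: [0,0,0,0,0,0,0,0]

```text
time: 29.48
eef_pos: [0.5296, 0.3173, 0.128]
tcp_rot: [[-1.0, 0.002, 0.002], [0.002, 1.0, 0.001], [-0.002, 0.001, -1.0]]
force: [-1.1, -0.4, -0.7]
finger_gap: 0.0602
finger_force: 0.0
```

play_rows:
  increments: [0.0005,0.0007,0.03,0,0,0,0.035,0,0,0,0.02,0,0,0,0,0,0,0,0,0]

```text
time: 29.9
eef_pos: [0.5284, 0.3179, 0.0419]
tcp_rot: [[-1.0, 0.001, 0.0], [0.001, 1.0, -0.0], [-0.0, -0.0, -1.0]]
force: [-0.3, -0.5, 0.9]
finger_gap: 0.0604
finger_force: 0.0
```

play_rows:
  increments: [0,0,0,0,0,0,0,0,0,0,0,0,0,0,0,0,0,0,0,0]
  fingers: 0.02

```text
time: 30.32
eef_pos: [0.5285, 0.3182, 0.0419]
tcp_rot: [[-1.0, 0.001, 0.001], [0.001, 1.0, 0.001], [-0.001, 0.001, -1.0]]
force: [-1.4, -1.0, 7.0]
finger_gap: 0.0339
finger_force: 30.0
```

play_rows:
  increments: [0,0,-0.015,0,0,0,-0.035,0,0,0,-0.035,0,0,0,-0.035,0,0,0,-0.038,0]

```text
time: 30.73
eef_pos: [0.5274, 0.3175, 0.2003]
tcp_rot: [[-1.0, 0.001, -0.001], [0.001, 1.0, -0.001], [0.001, -0.001, -1.0]]
force: [0.7, 1.6, -4.0]
finger_gap: 0.0336
finger_force: 30.0
```

play_rows:
  increments: [-0.001,-0.02,0,0,-0.0016,-0.035,0,0,-0.0016,-0.035,0,0,-0.0016,-0.035,0,0,-0.0016,-0.035,0,0]

```text
time: 31.15
eef_pos: [0.5348, 0.1564, 0.1991]
tcp_rot: [[-1.0, 0.001, -0.0], [0.001, 1.0, 0.0], [0.0, 0.0, -1.0]]
force: [1.2, -0.2, -2.2]
finger_gap: 0.0334
finger_force: 30.0
```

play_rows:
  increments: [-0.0016,-0.035,0,0,-0.0016,-0.035,0,0,-0.0016,-0.035,0,0,-0.0016,-0.035,0,0,-0.0016,-0.035,0,0]

```text
time: 31.57
eef_pos: [0.5426, -0.0187, 0.1992]
tcp_rot: [[-1.0, 0.001, -0.0], [0.001, 1.0, 0.0], [0.0, 0.0, -1.0]]
force: [0.2, 0.5, -2.4]
finger_gap: 0.0337
finger_force: 30.0
```

play_rows:
  increments: [-0.0016,-0.035,0,0,-0.0016,-0.03,0,0,-0.001,-0.018,0,0,0,0,0,0,0,0,0,0]

```text
time: 31.98
eef_pos: [0.5469, -0.1008, 0.199]
tcp_rot: [[-1.0, 0.003, -0.0], [0.003, 1.0, -0.0], [0.0, -0.0, -1.0]]
force: [0.5, 1.0, -2.0]
finger_gap: 0.0335
finger_force: 30.0
```

play_rows:
  increments: [0,0,0,0,0,0,0,0,0,0,0,0]

```text
time: 32.23
eef_pos: [0.5472, -0.0989, 0.1991]
tcp_rot: [[-1.0, -0.0, -0.0], [-0.0, 1.0, 0.0], [0.0, 0.0, -1.0]]
force: [-1.0, 0.3, -3.6]
finger_gap: 0.0336
finger_force: 30.0
```

play_rows:
  increments: [-0.0005,0,0.03,0,0,0,0.035,0,0,0,0.035,0,0,0,0.03,0,0,0,0.012,0]

```text
time: 32.65
eef_pos: [0.5457, -0.0989, 0.0536]
tcp_rot: [[-1.0, -0.0, -0.004], [-0.0, 1.0, 0.0], [0.004, 0.0, -1.0]]
force: [-1.3, 0.0, -3.4]
finger_gap: 0.0333
finger_force: 30.0
```

play_rows:
  increments: [0,0,0,0,0,0,0,0,0,0,0,0]

```text
time: 32.9
eef_pos: [0.5489, -0.1001, 0.0589]
tcp_rot: [[-1.0, 0.001, 0.002], [0.001, 1.0, -0.0], [-0.002, -0.0, -1.0]]
force: [-0.8, 0.7, -3.1]
finger_gap: 0.0334
finger_force: 30.0
```

play_rows:
  increments: [0,0,0.003,0,0,0,0.0015,0,0,0,0,0,0,0,0,0]

```text
time: 33.23
eef_pos: [0.5479, -0.1, 0.053]
tcp_rot: [[-1.0, 0.001, 0.001], [0.001, 1.0, -0.0], [-0.001, -0.0, -1.0]]
force: [-0.6, -0.0, -2.8]
finger_gap: 0.0334
finger_force: 30.0
```

play_rows:
  increments: [0,0,0.0015,0,0,0,0,0,0,0,0,0]

```text
time: 33.48
eef_pos: [0.5476, -0.1001, 0.051]
tcp_rot: [[-1.0, 0.001, -0.0], [0.001, 1.0, -0.0], [0.0, -0.0, -1.0]]
force: [-0.6, 0.6, -3.9]
finger_gap: 0.0335
finger_force: 30.0
```

play_rows:
  increments: [0,0,0.001,0,0,0,0,0,0,0,0,0]

```text
time: 33.73
eef_pos: [0.5479, -0.1001, 0.0509]
tcp_rot: [[-1.0, 0.001, 0.001], [0.001, 1.0, 0.0], [-0.001, 0.0, -1.0]]
force: [-6.6, 1.4, 14.2]
finger_gap: 0.034
finger_force: 30.0
```

Purple is down. Release, then fetch pink from (0.441,0.325).

play_rows:
  increments: [0,0,-0.001,0,0,0,0,0,0,0,0,0,0,0,0,0]
  fingers: 0.06

```text
time: 34.07
eef_pos: [0.5478, -0.1, 0.0511]
tcp_rot: [[-1.0, 0.001, 0.0], [0.001, 1.0, -0.0], [-0.0, -0.0, -1.0]]
force: [-0.2, -0.0, 0.2]
finger_gap: 0.0568
finger_force: 0.0
```

play_rows:
  increments: [0,0,-0.03,0,0,0,-0.035,0,0,0,-0.035,0,0,0,-0.035,0,0,0,-0.024,0]

```text
time: 34.48
eef_pos: [0.5482, -0.1003, 0.2133]
tcp_rot: [[-1.0, 0.001, 0.003], [0.001, 1.0, -0.0], [-0.003, -0.0, -1.0]]
force: [-1.0, 0.4, 0.1]
finger_gap: 0.0601
finger_force: 0.0
```

play_rows:
  increments: [0.0089,0.0354,0,0,0.0089,0.0354,0,0,0.0089,0.0354,0,0,0.0089,0.0354,0,0,0.0089,0.0354,0,0]

```text
time: 34.9
eef_pos: [0.5027, 0.0785, 0.2102]
tcp_rot: [[-1.0, 0.001, 0.0], [0.001, 1.0, 0.0], [-0.0, 0.0, -1.0]]
force: [1.1, 0.2, 0.3]
finger_gap: 0.06
finger_force: 0.0
```

play_rows:
  increments: [0.0089,0.0354,0,0,0.0089,0.0354,0,0,0.0089,0.0354,0,0,0.0089,0.0354,0,0,0.0089,0.0354,0,0]

```text
time: 35.32
eef_pos: [0.4583, 0.2557, 0.2102]
tcp_rot: [[-1.0, 0.001, 0.0], [0.001, 1.0, 0.0], [-0.0, 0.0, -1.0]]
force: [0.4, -0.5, -0.4]
finger_gap: 0.0599
finger_force: 0.0
```

play_rows:
  increments: [0.0089,0.0354,0,0,0.0089,0.0354,0,0,0,0,0,0,0,0,0,0,0,0,0,0]

```text
time: 35.73
eef_pos: [0.4415, 0.3244, 0.2099]
tcp_rot: [[-1.0, 0.001, -0.0], [0.001, 1.0, -0.001], [0.0, -0.001, -1.0]]
force: [0.4, -0.7, 1.0]
finger_gap: 0.0602
finger_force: 0.0
```

play_rows:
  increments: [0,0,0,0,0,0,0,0,0,0,0,0]

```text
time: 35.98
eef_pos: [0.4418, 0.3241, 0.2102]
tcp_rot: [[-1.0, 0.003, 0.0], [0.003, 1.0, -0.0], [-0.0, -0.0, -1.0]]
force: [0.7, -1.0, -0.4]
finger_gap: 0.06
finger_force: 0.0
```

play_rows:
  increments: [0.0005,0.001,0.03,0,0,0,0.035,0,0,0,0.035,0,0,0,0.035,0,0,0,0.02,0]

```text
time: 36.4
eef_pos: [0.4399, 0.3244, 0.0519]
tcp_rot: [[-1.0, 0.002, -0.002], [0.002, 1.0, -0.002], [0.002, -0.002, -1.0]]
force: [0.1, 0.2, -1.0]
finger_gap: 0.0598
finger_force: 0.0
```

play_rows:
  increments: [0,0,0.01,0,0,0,0.003,0,0,0,0,0,0,0,0,0]

```text
time: 36.73
eef_pos: [0.4416, 0.3263, 0.0434]
tcp_rot: [[-1.0, 0.001, 0.001], [0.001, 1.0, 0.001], [-0.001, 0.001, -1.0]]
force: [0.3, -0.2, 1.0]
finger_gap: 0.0598
finger_force: 0.0
```

play_rows:
  increments: [0,0,0,0,0,0,0,0,0,0,0,0,0,0,0,0,0,0,0,0]
  fingers: 0.02

```text
time: 37.15
eef_pos: [0.441, 0.326, 0.0424]
tcp_rot: [[-1.0, 0.001, 0.0], [0.001, 1.0, 0.0], [-0.0, 0.0, -1.0]]
force: [-0.4, -0.4, 4.2]
finger_gap: 0.0334
finger_force: 30.0
```

play_rows:
  increments: [0,0,-0.015,0,0,0,-0.035,0,0,0,-0.035,0,0,0,-0.035,0,0,0,-0.038,0]

```text
time: 37.57
eef_pos: [0.4402, 0.3253, 0.2012]
tcp_rot: [[-1.0, 0.001, -0.001], [0.001, 1.0, -0.001], [0.001, -0.001, -1.0]]
force: [0.8, 1.1, -3.5]
finger_gap: 0.0339
finger_force: 30.0
```

play_rows:
  increments: [-0.002,-0.02,0,0,-0.004,-0.035,0,0,-0.004,-0.035,0,0,-0.004,-0.035,0,0,-0.004,-0.035,0,0]

```text
time: 37.98
eef_pos: [0.4582, 0.1642, 0.1999]
tcp_rot: [[-1.0, 0.001, -0.0], [0.001, 1.0, -0.0], [0.0, -0.0, -1.0]]
force: [0.8, -0.2, -3.3]
finger_gap: 0.0335
finger_force: 30.0
```

play_rows:
  increments: [-0.004,-0.035,0,0,-0.004,-0.035,0,0,-0.004,-0.035,0,0,-0.004,-0.035,0,0,-0.004,-0.03,0,0]

```text
time: 38.4
eef_pos: [0.4781, -0.0065, 0.2001]
tcp_rot: [[-1.0, 0.002, -0.0], [0.002, 1.0, -0.0], [0.0, -0.0, -1.0]]
force: [1.5, -0.5, -3.3]
finger_gap: 0.0337
finger_force: 30.0
```

play_rows:
  increments: [-0.004,-0.021,0,0,0,0,0,0,0,0,0,0,0,0,0,0,0,0,0,0]

```text
time: 38.82
eef_pos: [0.4823, -0.0241, 0.2]
tcp_rot: [[-1.0, -0.0, -0.0], [-0.0, 1.0, 0.0], [0.0, 0.0, -1.0]]
force: [0.0, 0.7, -2.9]
finger_gap: 0.0335
finger_force: 30.0
```

play_rows:
  increments: [-0.0007,-0.0005,0.03,0,0,0,0.035,0,0,0,0.035,0,0,0,0.03,0,0,0,0.013,0]

```text
time: 39.23
eef_pos: [0.4811, -0.0247, 0.0537]
tcp_rot: [[-1.0, -0.001, -0.004], [-0.001, 1.0, -0.0], [0.004, -0.0, -1.0]]
force: [-0.9, -0.2, -3.9]
finger_gap: 0.0337
finger_force: 30.0
```

play_rows:
  increments: [0,0,0,0,0,0,0,0,0,0,0,0]

```text
time: 39.48
eef_pos: [0.4839, -0.0253, 0.0582]
tcp_rot: [[-1.0, 0.0, 0.001], [0.0, 1.0, 0.0], [-0.001, 0.0, -1.0]]
force: [-0.2, -0.8, -3.0]
finger_gap: 0.0339
finger_force: 30.0
```

play_rows:
  increments: [0,0,0.002,0,0,0,0,0,0,0,0,0]

```text
time: 39.73
eef_pos: [0.4836, -0.0255, 0.0557]
tcp_rot: [[-1.0, 0.001, 0.001], [0.001, 1.0, 0.0], [-0.001, 0.0, -1.0]]
force: [-0.5, -0.3, -3.5]
finger_gap: 0.0337
finger_force: 30.0
```

play_rows:
  increments: [0,0,0.0035,0,0,0,0,0,0,0,0,0]

```text
time: 39.98
eef_pos: [0.4831, -0.0257, 0.0515]
tcp_rot: [[-1.0, 0.001, -0.0], [0.001, 1.0, -0.0], [0.0, -0.0, -1.0]]
force: [0.3, -0.7, -2.2]
finger_gap: 0.0336
finger_force: 30.0
```

play_rows:
  increments: [0,0,0.001,0,0,0,0,0,0,0,0,0]

```text
time: 40.23
eef_pos: [0.4834, -0.0259, 0.0513]
tcp_rot: [[-1.0, 0.002, 0.0], [0.002, 1.0, 0.0], [-0.0, 0.0, -1.0]]
force: [-5.6, -0.6, 14.3]
finger_gap: 0.0337
finger_force: 30.0
```

Pink is down. Release, then fetch green from (0.6175,0.311).

play_rows:
  increments: [0,0,-0.001,0,0,0,0,0,0,0,0,0,0,0,0,0]
  fingers: 0.06

```text
time: 40.57
eef_pos: [0.4832, -0.0257, 0.0516]
tcp_rot: [[-1.0, 0.001, 0.0], [0.001, 1.0, -0.0], [-0.0, -0.0, -1.0]]
force: [0.2, 0.1, 0.6]
finger_gap: 0.057
finger_force: 0.0
```

play_rows:
  increments: [0,0,-0.03,0,0,0,-0.035,0,0,0,-0.035,0,0,0,-0.035,0,0,0,-0.024,0]

```text
time: 40.98
eef_pos: [0.4837, -0.0259, 0.2136]
tcp_rot: [[-1.0, 0.002, 0.002], [0.002, 1.0, 0.0], [-0.002, 0.0, -1.0]]
force: [0.9, 0.6, 0.4]
finger_gap: 0.0598
finger_force: 0.0
```

play_rows:
  increments: [-0.0134,0.0337,0,0,-0.0134,0.0337,0,0,-0.0134,0.0337,0,0,-0.0134,0.0337,0,0,-0.0134,0.0337,0,0]

```text
time: 41.4
eef_pos: [0.5507, 0.1446, 0.2105]
tcp_rot: [[-1.0, 0.001, 0.0], [0.001, 1.0, 0.0], [-0.0, 0.0, -1.0]]
force: [-0.1, 0.2, -0.6]
finger_gap: 0.0596
finger_force: 0.0
```

play_rows:
  increments: [-0.0134,0.0337,0,0,-0.0134,0.0337,0,0,-0.0134,0.0337,0,0,-0.0134,0.0337,0,0,-0.0134,0.0337,0,0]

```text
time: 41.82
eef_pos: [0.6178, 0.313, 0.2102]
tcp_rot: [[-1.0, 0.001, -0.0], [0.001, 1.0, -0.0], [0.0, -0.0, -1.0]]
force: [0.7, -1.1, 0.2]
finger_gap: 0.0601
finger_force: 0.0
```

play_rows:
  increments: [0,0,0,0,0,0,0,0,0,0,0,0,0,0,0,0,0,0,0,0]

```text
time: 42.23
eef_pos: [0.6177, 0.3101, 0.211]
tcp_rot: [[-1.0, 0.003, 0.0], [0.003, 1.0, -0.0], [-0.0, -0.0, -1.0]]
force: [0.4, -0.8, 0.5]
finger_gap: 0.0599
finger_force: 0.0
```

play_rows:
  increments: [0,0.0005,0.03,0,0,0,0.035,0,0,0,0.035,0,0,0,0.035,0,0,0,0.02,0]

```text
time: 42.65
eef_pos: [0.6161, 0.3103, 0.0522]
tcp_rot: [[-1.0, 0.002, -0.003], [0.002, 1.0, -0.002], [0.003, -0.002, -1.0]]
force: [-0.5, -0.3, 0.8]
finger_gap: 0.0598
finger_force: 0.0
```

play_rows:
  increments: [0,0,0.01,0,0,0,0.004,0,0,0,0,0,0,0,0,0]

```text
time: 42.98
eef_pos: [0.6184, 0.3119, 0.0432]
tcp_rot: [[-1.0, 0.001, 0.002], [0.001, 1.0, 0.001], [-0.002, 0.001, -1.0]]
force: [0.4, -0.1, -0.8]
finger_gap: 0.0603
finger_force: 0.0
```

play_rows:
  increments: [0,0,0,0,0,0,0,0,0,0,0,0,0,0,0,0,0,0,0,0]
  fingers: 0.02

```text
time: 43.4
eef_pos: [0.6177, 0.3117, 0.0419]
tcp_rot: [[-1.0, 0.001, 0.0], [0.001, 1.0, 0.0], [-0.0, 0.0, -1.0]]
force: [-0.3, -0.6, 3.4]
finger_gap: 0.0337
finger_force: 29.9
```

play_rows:
  increments: [0,0,-0.015,0,0,0,-0.035,0,0,0,-0.035,0,0,0,-0.035,0,0,0,-0.038,0]

```text
time: 43.82
eef_pos: [0.617, 0.3113, 0.2019]
tcp_rot: [[-1.0, 0.001, -0.0], [0.001, 1.0, -0.0], [0.0, -0.0, -1.0]]
force: [1.0, 1.0, -2.8]
finger_gap: 0.0338
finger_force: 29.9
```

play_rows:
  increments: [0.005,-0.016,0,0,0.01,-0.032,0,0,0.01,-0.032,0,0,0.01,-0.032,0,0,0.01,-0.032,0,0]

```text
time: 44.23
eef_pos: [0.5715, 0.1662, 0.2005]
tcp_rot: [[-1.0, 0.001, 0.0], [0.001, 1.0, 0.0], [-0.0, 0.0, -1.0]]
force: [0.3, 0.8, -2.6]
finger_gap: 0.0337
finger_force: 29.9
```

play_rows:
  increments: [0.01,-0.032,0,0,0.01,-0.032,0,0,0.01,-0.029,0,0,0.006,-0.016,0,0,0,0,0,0]

```text
time: 44.65
eef_pos: [0.5353, 0.0547, 0.2009]
tcp_rot: [[-1.0, 0.006, 0.001], [0.006, 1.0, -0.0], [-0.001, -0.0, -1.0]]
force: [-0.0, -1.0, -1.7]
finger_gap: 0.034
finger_force: 29.9
```

play_rows:
  increments: [0,0,0,0,0,0,0,0,0,0,0,0,0,0,0,0]

```text
time: 44.98
eef_pos: [0.5364, 0.0597, 0.1996]
tcp_rot: [[-1.0, -0.0, -0.0], [-0.0, 1.0, -0.0], [0.0, -0.0, -1.0]]
force: [-0.4, 0.4, -2.9]
finger_gap: 0.0336
finger_force: 29.9
```

play_rows:
  increments: [0.0005,-0.0005,0.03,0,0,0,0.035,0,0,0,0.035,0,0,0,0.03,0,0,0,0.013,0]

```text
time: 45.4
eef_pos: [0.5338, 0.0586, 0.0528]
tcp_rot: [[-1.0, 0.0, -0.004], [0.0, 1.0, -0.001], [0.004, -0.001, -1.0]]
force: [-0.1, 0.8, -2.7]
finger_gap: 0.0336
finger_force: 29.9
```

play_rows:
  increments: [0,0,0,0,0,0,0,0,0,0,0,0]

```text
time: 45.65
eef_pos: [0.5366, 0.0586, 0.0577]
tcp_rot: [[-1.0, 0.001, 0.001], [0.001, 1.0, 0.0], [-0.001, 0.0, -1.0]]
force: [0.3, -0.4, -2.1]
finger_gap: 0.0338
finger_force: 29.9
```

play_rows:
  increments: [0,0,0.003,0,0,0,0,0,0,0,0,0,0,0,0,0]

```text
time: 45.98
eef_pos: [0.536, 0.0584, 0.054]
tcp_rot: [[-1.0, 0.001, 0.001], [0.001, 1.0, 0.0], [-0.001, 0.0, -1.0]]
force: [-0.7, -0.5, -2.1]
finger_gap: 0.0335
finger_force: 29.9
```

play_rows:
  increments: [0,0,0.0025,0,0,0,0,0,0,0,0,0]

```text
time: 46.23
eef_pos: [0.5357, 0.0583, 0.051]
tcp_rot: [[-1.0, 0.001, -0.0], [0.001, 1.0, -0.0], [0.0, -0.0, -1.0]]
force: [-0.3, 0.4, -3.4]
finger_gap: 0.0336
finger_force: 29.9
```

play_rows:
  increments: [0,0,0.001,0,0,0,0,0,0,0,0,0]

```text
time: 46.48
eef_pos: [0.536, 0.0579, 0.0506]
tcp_rot: [[-1.0, 0.002, 0.001], [0.002, 1.0, -0.0], [-0.001, -0.0, -1.0]]
force: [-2.0, -2.8, 9.2]
finger_gap: 0.0336
finger_force: 30.0
```

Green is down. Release, rise, move clear, and make the final check.

play_rows:
  increments: [0,0,-0.001,0,0,0,0,0,0,0,0,0,0,0,0,0]
  fingers: 0.06

```text
time: 46.82
eef_pos: [0.5358, 0.0584, 0.0511]
tcp_rot: [[-1.0, 0.001, 0.0], [0.001, 1.0, -0.0], [-0.0, -0.0, -1.0]]
force: [-0.2, -0.1, 0.1]
finger_gap: 0.0569
finger_force: 0.0
```

play_rows:
  increments: [0,0,-0.03,0,0,0,-0.035,0,0,0,-0.035,0,0,0,-0.035,0,0,0,-0.03,0]

```text
time: 47.23
eef_pos: [0.5358, 0.0582, 0.2185]
tcp_rot: [[-1.0, 0.001, 0.001], [0.001, 1.0, 0.0], [-0.001, 0.0, -1.0]]
force: [0.1, -0.2, -0.4]
finger_gap: 0.0599
finger_force: 0.0
```

play_rows:
  increments: [0,0.034,0,0,0,0.034,0,0,0,0.034,0,0,0,0.034,0,0,0,0.034,0,0]

```text
time: 47.65
eef_pos: [0.5357, 0.23, 0.2162]
tcp_rot: [[-1.0, 0.001, 0.0], [0.001, 1.0, 0.0], [-0.0, 0.0, -1.0]]
force: [0.7, -0.1, -0.4]
finger_gap: 0.0602
finger_force: 0.0
```

play_rows:
  increments: [0,0.034,0,0,0,0.034,0,0,0,0.034,0,0,0,0.02,0,0,0,0,0,0]

```text
time: 48.07
eef_pos: [0.5344, 0.3554, 0.2151]
tcp_rot: [[-1.0, -0.004, -0.001], [-0.004, 1.0, 0.001], [0.001, 0.001, -1.0]]
force: [0.4, 0.3, 0.2]
finger_gap: 0.0599
finger_force: 0.0
```

```bash
python3 - <<'E'
from h import *
t=r.read_camera('top'); c=r.read_camera('side')
# predicted foot-top rim and disc rim drawn? print expected centres in crop px
sc=400/120
for n,p in(('purple',(.5478,-.0996)),('green',(.5358,.0587)),('pink',(.483,-.0249))): print(n,'foot',((proj(t,[[*p,.031]])[0]-[205,120]+.5)*sc).round(1),'disc',((proj(t,[[*p,.013]])[0]-[205,120]+.5)*sc).round(1))
q=np.array([[.5115+a,-.3215+b,.047] for a,b in((-.023,-.023),(-.023,.023),(.023,.023),(.023,-.023))])
print('box top corners expected',((proj(t,q)-[340,130]+.5)*4).round(0).tolist())
a=cv2.resize(t['image'][120:230,205:325,::-1],(400,367),interpolation=cv2.INTER_CUBIC)
b=cv2.resize(c['image'][:,120:,::-1],(400,392))[:367]
g=cv2.resize(t['image'][130:188,340:440,::-1],(400,232),interpolation=cv2.INTER_CUBIC)
g2=cv2.resize(t['image'][130:240,80:270,::-1],(400,232),interpolation=cv2.INTER_CUBIC)
cv2.imwrite('pics/end.png',np.vstack([np.hstack([a,b]),np.hstack([g,g2])]))
E
```

```text
purple foot [298.2 167.7] disc [296.6 170.7]
green foot [ 88.3 188.8] disc [ 89.9 191.4]
pink foot [201.1 256.1] disc [201.  257.6]
box top corners expected [[216.0, 244.0], [143.0, 246.0], [140.0, 172.0], [213.0, 170.0]]
```

View pics/end.png

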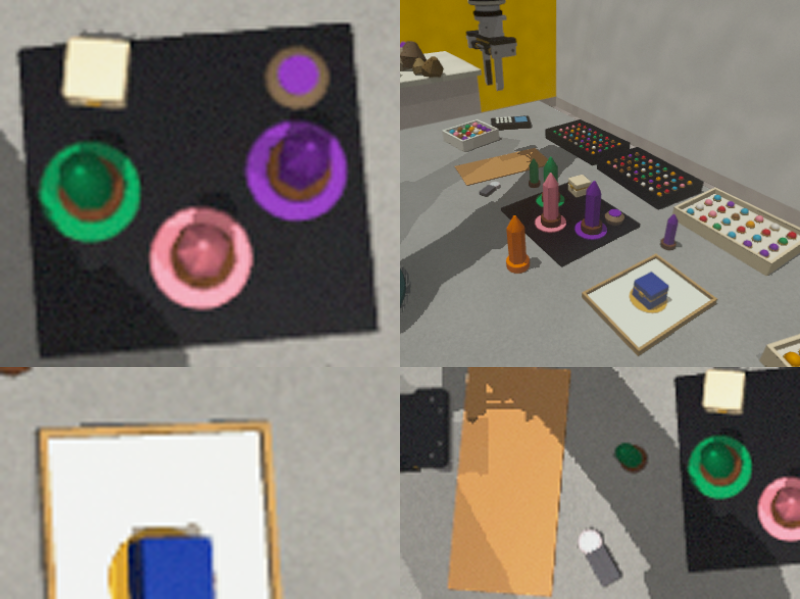

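The last view shows all three points upright and centred on their own discs, with feet at about (299,171), (92,188) and (202,255), within about 3 mm of the expected positions. The box is centred on the plate, its top right edge at 213 against an expected 213–216. The mat is clear and the look-alikes are unmoved, so I'm handing in.

```bash
python3 -c "
from workcell import r
print(r.close_job())"
```

```text
the job is handed in; nothing more can be done
None
```

The job is handed in at about 48 s. The three crystal points went to the felt mat first, then the blue box onto the gold plate, then each point back upright on its own disc, within about 3 mm of centre in the last camera picture.

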